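Store the red thread and clamp the canister shut

ROBOT

A 6-joint arm with a two-finger parallel gripper is mounted at the origin on the work surface. World frame = base frame: x ahead of the robot, y to its left, z up, the work surface at z = 0. Lengths are in m, angles in degrees, forces in N, time in s.
With the tool pointing down it reaches from about 0.325 to 0.925 m from the base axis. Payload 3.1 kg.
Tool frame: the origin (TCP) lies at the very end of the fingers, on their centre line; the grasp point (between the pads) lies 19 mm behind it; z points along the fingers, y is the line along which they close (so a half turn about z gives the same grasp; the last joint's range is limited). The gripper opens to 85 mm and grips with 20 to 120 N. Pads are 22 mm wide; open, the fingers measure 114 mm over their backs; the gripper's body (76 mm by 85 mm) begins 54 mm behind the grasp point. The pads swing forward as they close: fully open they stand 13 mm farther back than shut.
Start: joints at [63.186, 12.427, 92.441, -0, 75.132, -6.429], TCP at [0.218, 0.586, 0.197] pointing down, gripper open.
Joint ranges: [-157.48, 157.48], [-44.54, 120.13], [17.64, 146.25], [-64.5, 244.5], [7.68, 150.69], [-147.95, 147.95]. Speed limits (degrees/s): [159.86, 159.86, 180, 180, 180, 180].

INTERFACE

Orientations are given as a 3x3 rotation matrix whose columns are the frame's x, y, z axes.
In Python, from workcell import * gives the robot as it stands.
- The arm moves only by the tool drive_tool, never from a script. Its argument "increments" is a list of rows, each a list of 7 numbers: the shift along the tool's x, y, z in m, then the turn, a rotation vector about the tool's x, y, z in degrees, then the gripper's target within -1 to 1 (fully open at 1, half-way at 0, shut at -1). In form: [[tx, ty, tz, rx, ry, rz, jaw], ...]. A call has 1 to 8 rows; each row shifts and turns the commanded pose from where the row before left it, along the tool's axes as they then stand; what a row does not reach is not made up. A row lasts 1/8 s, in which the tool goes at most 62.5 mm and 10.7 degrees, less where a joint would pass 70% of its speed; a pose out of reach is approached as far as the arm can. A call with a gripper value outside its range is refused whole. The fingers move at their own pace and stop on an object; the grip force is fixed at half the most. Time passes only in rows, so rows that do not move let the fingers close. It gives the time, the measured TCP pose, the force, the opening and the grip force at its end, in the units of the state.
- get_state(): the state, without advancing time (a new reading comes with each control period).
- grab_frame(name): name is "scene" or "side" or "wrist"; returns (picture, depth): 420x560x3 uint8, red, green, blue; 420x560 float32, m along the optical axis (not along the pixel's ray), 0 where there is no reading.
- get_calibration(name): a dict with "fx", "fy", "cx", "cy" (pixels), "world_from_camera" (4x4, takes a point from camera to world coordinates); the wrist camera has in their place "hand_eye" (4x4, takes a point from camera to tool coordinates, whose origin is the TCP and whose axes are the flange's). Camera axes: x right, y down, z forward; pixel columns grow to the right and rows downward; lengths in m; the calibration is good to about 2 mm. The wrist camera is an equidistant fisheye: a pixel r from the principal point sees the ray r / f radians off the axis. A picture is of the moment at which its call begins: read the wrist's pose just before it. get_calibration takes no time and is no camera call.
- sign_off(): hands the job in; it is judged then, once.
The state is a dict: "time_s": time; "qpos": joint angles; "joint_vel": joint speeds; "joint_torque": joint torques, N m; "position": TCP position; "tool_rot": TCP orientation; "contact_force": force on the tool from outside, world axes, zero at the start; "torque": the same for the moment, N m; "width": finger opening in m; "grip_force": force on a finger pad.
Only numpy, scipy, OpenCV 4.12 (cv2) and the standard library are available. Lean on these libraries where they do the work, as an engineer would, in place of code of your own. Each camera call takes 0.05 s, during which the arm holds its last target. There are 200 camera calls.

TASK

Put the red thread spool into the blue clip-top canister, then set the canister's lid on flat with the groove of its knob in line with the wire bail's bar. Swing the bail up and over until its bar sits in the knob's groove, then push the orange-gripped lever all the way down, over centre, so that it stays down and clamps the lid shut. Leave the other spools and the loose things around them where they are.

Things in the scene. Friction and masses are not known exactly. Their poses are not given: they have to be found in the camera images.
- canister: Blue ceramic pot, fixed on a black foot: outside diameter 112 mm, wall 4.5, rim 100 mm high, inside floor at 6. Origin: centre of the underside, z up. The lever stands on its -x side, the open bail leans out over its +x side; the bail's bar and all pivots are parallel to its y. Lever pivot line: x = +8, z = 70 mm, steel pins at y = +-55 to 73 mm.
- bail_eye (a point): Mid-point of the line of the bail's two eyes, about which it swings freely. The eyes (y = +-63 mm) sit on a 16 mm crank of the lever: at canister x = -4, z = 60 mm with the lever up, x = +14, z = 55 mm with it down. The bar is 82 mm from this line, and can be pulled up to 7 mm farther against a 5 N/mm spring.
- bar_mid (a point): Middle of the bail's bar (6 mm wire, 204 mm long; side arms at y = +-63; a 10 mm roller 34 mm long on its middle). y along the bar, z away from the eyes. Open: rests on a stop, leaning out about 70 degrees from upright, bar near canister x = +73, z = 88 mm. Closed: in the knob's groove, canister x = 0, z = 140 mm; on its way it rides over the knob's ridge with about 5 to 10 N and clicks in. Released in the groove it stays there.
- bar_left (a point): Centre of one of the two black, freely turning grip sleeves (11 mm thick, 36 mm long) on the bar's ends, which stand out beyond the side arms, 84 mm from the bar's middle towards the canister's +y: a place to pinch the bar from above, jaws closing across it; nothing lies beneath but the table.
- bar_right (a point): Centre of the other black grip sleeve, 84 mm from the bar's middle towards the canister's -y.
- lever_grip (a point): Centre of the lever's orange grip (13 mm thick, 70 mm long, along canister y), at the end of a steel wire loop, 110 mm from the pivot line; side wires at y = +-71 mm. Up: canister x = -63, z = 154 mm. Fully down: x = -94, z = 28 mm; its arc bulges to x = -102 at z = 70 mm.
- lever (a joint): Lever angle, rad: 0 to 0.03 at the start (grip 50 degrees above level), growing as the grip goes down; dead centre about 0.97, stop at 1.26 (22 degrees below level). Friction keeps it where it is left; about 2 N at the grip pushes it over; with the bail on the lid it pulls itself to the stop beyond about 1.05.
- lid_knob (a point): Loose lid, 250 g: tapered rubber plug (diameter 91 to 99, 8 mm deep) under a blue disc (diameter 108, 7 mm thick) with a wooden knob 28 mm in x, 26 in y, groove floor 28 mm above the disc, ridges 1.8 mm higher at x = +-8. Point on the axis, 35 mm above the plug's underside, 20 above the disc. y along the groove (either way round is good). Starts on its plug; on the rim it is at z = 127 mm.
- spool_red_mid (a point): Red thread spool with light wood ends, standing upright: diameter 40 mm at the ends, 37 mm over the thread, 80 mm tall, 80 g. The point is its centre, half-way up.
- spool_green_mid (a point): Centre of the green thread spool, same size; a bystander.
- spool_yellow_mid (a point): Centre of the yellow thread spool, same size; a bystander.
- glasses_case: Dark brown spectacle case, 60 x 160 x 35 mm, lying near the lid; a bystander. Origin: centre of the underside.
- scissors: Scissors with black handles, about 190 mm long, lying flat beyond the canister; a bystander. Origin at the rivet.
- phone: White mobile phone, 72 x 148 x 9 mm, lying flat beyond the canister; a bystander. Origin: centre of the underside.
Things that resemble listed ones, but are neither listed nor needed, are in the scene too. There is more than one size of the part that bears lid_knob; the job needs the smallest.

How it is judged (in metres and radians):
On the way, in this order (a step that is already met when the one before it is completed fails the run):
1. the red spool is in the canister, below its rim (horizontal distance between spool_red_mid and canister below 0.045 m and z of spool_red_mid in the frame of canister below 0.06 m), for 0.2 s.
2. the lid lies flat on the rim, its groove in line with the bail's bar (all of step 1 and horizontal distance between lid_knob and canister below 0.007 m and z of lid_knob in the frame of canister between 0.122 and 0.13 m and angle between lid_knob's own z axis and vertical below 0.06 rad and angle between the y axis of lid_knob and the y axis of canister, either way round below 0.14 rad), for 0.2 s.
3. the bail's bar is in the knob's groove, the lever not yet down (horizontal distance between lid_knob and canister below 0.007 m and z of lid_knob in the frame of canister between 0.122 and 0.13 m and angle between lid_knob's own z axis and vertical below 0.06 rad and x of bar_mid in the frame of lid_knob between -0.0055 and 0.0055 m and z of bar_mid in the frame of lid_knob between 0.009 and 0.0165 m and value of joint lever below 0.8 rad), for 0.2 s.
4. the lever is down at its stop, over centre (horizontal distance between lid_knob and canister below 0.007 m and z of lid_knob in the frame of canister between 0.122 and 0.13 m and angle between lid_knob's own z axis and vertical below 0.06 rad and x of bar_mid in the frame of lid_knob between -0.004 and 0.004 m and z of bar_mid in the frame of lid_knob between 0.009 and 0.0165 m and value of joint lever above 1.18 rad), for 0.2 s.
At the end, for the whole second after the job is handed in: Red spool inside (centre within 45 mm of the axis, below 60 mm); lid flat on the rim, within 7 mm of centre, groove within 0.14 rad of the bar; bar in the groove within 4 mm; lever beyond 1.18 rad; bar presses on the lid with over 5 N; all at rest (all of step 1 and all of step 4 and angle between the y axis of lid_knob and the y axis of canister, either way round below 0.14 rad and contact force between bail_bar and lid above 5 N and linear speed of lid below 0.02 m/s and velocity of joint lever below 0.1 rad/s); the robot touches nothing.
It fails at once if another spool is moved by more than 30 mm or knocked over (distance of any of spool_green_mid, spool_yellow_mid from where it was at the start of the episode above 0.03 m or angle between any of spool_green_mid, spool_yellow_mid's own z axis and vertical above 0.5 rad).
It fails at once if the spectacle case, scissors or phone is moved by more than 30 mm (distance of any of glasses_case, scissors, phone from where it was at the start of the episode above 0.03 m).
It also fails if it takes over 72 s, if anything falls off the work surface, if the arm or the gripper's body presses on something with over 40 N, if the wrist force passes 120 N, or if a joint passes its speed limit or range.

## Working session

There is one attempt and no reset: what is moved stays moved. The work goes in short steps, Python scripts to look and compute and a tool call to move; the robot and the scene stay as the last step left them, time stands still between calls to the robot, and variables do not carry over. Pictures are saved under pics/ and viewed, at most 13 in all, crops included, and the job is handed in when it is done.

Besides the shell and the picture viewer there is one more tool, called after "Request:" as a command line: name --pt "numbers of a row" for each row, then --argument value for the rest. drive_tool: Moves the arm, as the interface text tells. Its arguments: {"type":"object","properties":{"increments":{"type":"array"}},"required":["increments"]}

```bash
ls; mkdir -p pics
cat > h.py <<'E'
from workcell import *
import numpy as np, cv2
def cloud(name):
    s=get_state(); im,d=grab_frame(name); c=get_calibration(name)
    v,u=np.mgrid[0:420,0:560].astype(float)
    x=(u-c["cx"])/c["fx"]; y=(v-c["cy"])/c["fy"]
    if name=="wrist":
        r=np.hypot(x,y); k=np.where(r>1e-9,np.tan(np.minimum(r,1.5))/np.maximum(r,1e-9),1); x,y=x*k,y*k
        T=np.eye(4); T[:3,:3]=np.array(s["tool_rot"]).reshape(3,3); T[:3,3]=s["position"]; T=T@np.array(c["hand_eye"])
    else: T=np.array(c["world_from_camera"])
    P=np.stack([x*d,y*d,d],-1)@T[:3,:3].T+T[:3,3]
    P[d==0]=np.nan
    return im,d,P
E
python3 - <<'E'
from h import *
s=get_state(); print({k:np.round(v,3).tolist() for k,v in s.items()})
ims=[]
for n in("scene","side","wrist"):
    im,d,P=cloud(n); np.savez(f"pics/{n}.npz",im=im,d=d,P=P); 
    cv2.imwrite(f"pics/{n}0.png",cv2.resize(im[:,:,::-1],(784,588)))
    c=get_calibration(n); print(n,{k:np.round(v,3).tolist() for k,v in c.items()})
E
```

```text
pics
{'time_s': 0.0, 'qpos': [63.185, 12.479, 92.53, 0.001, 75.132, -6.428], 'joint_vel': [0.003, 0.052, -0.004, -0.065, 0.032, -0.053], 'joint_torque': [-0.001, -39.686, -30.384, -0.0, 0.01, -0.0], 'position': [0.217, 0.585, 0.196], 'tool_rot': [[-0.937, 0.348, -0.001], [0.348, 0.937, -0.002], [0.0, -0.002, -1.0]], 'contact_force': [-1.106, 0.263, 0.216], 'torque': [0.022, -0.053, -0.017], 'grip_force': 0.0, 'width': 0.085}
scene {'fx': 503.125, 'fy': 503.125, 'cx': 276.942, 'cy': 205.51, 'world_from_camera': [[-0.576, 0.473, -0.667, 1.488], [0.818, 0.35, -0.457, 0.566], [0.018, -0.809, -0.588, 0.93], [0.0, 0.0, 0.0, 1.0]]}
side {'fx': 395.936, 'fy': 395.936, 'cx': 273.093, 'cy': 212.695, 'world_from_camera': [[0.925, -0.304, 0.226, 0.313], [-0.379, -0.724, 0.576, -0.782], [-0.011, -0.619, -0.786, 1.095], [0.0, 0.0, 0.0, 1.0]]}
wrist {'fx': 325.192, 'fy': 325.192, 'cx': 280.803, 'cy': 212.228, 'hand_eye': [[0.0, -0.965, -0.264, 0.067], [1.0, 0.0, 0.001, 0.001], [-0.001, -0.264, 0.965, -0.176], [0.0, 0.0, 0.0, 1.0]]}
```

View pics/scene0.png

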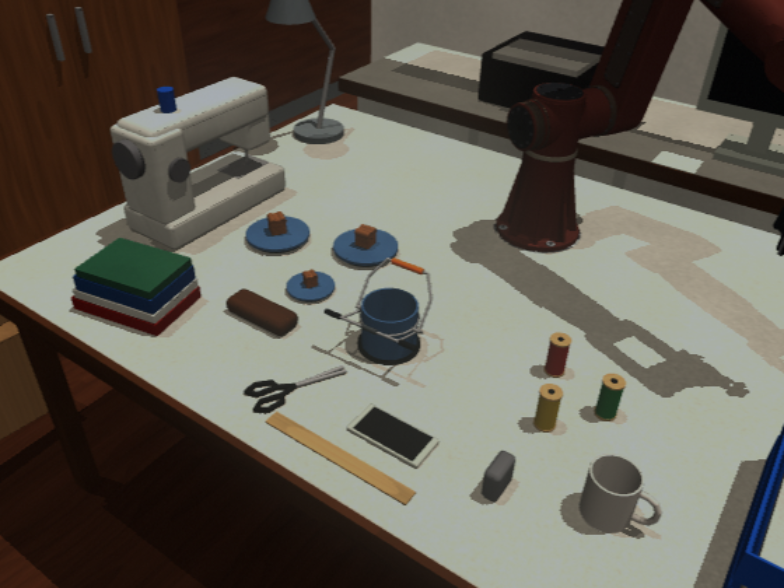

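View pics/side0.png

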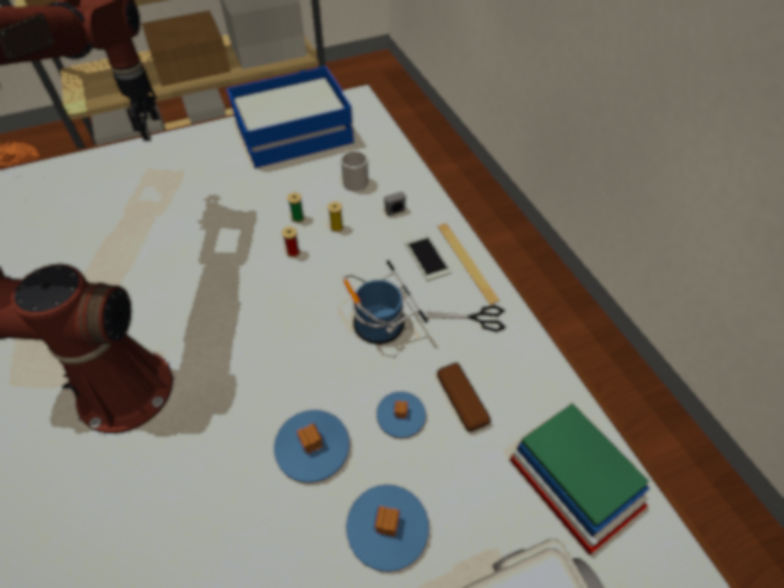

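The scene image shows the red spool at (558,355), green at (610,397) and yellow at (548,408). The canister is at (389,320), its orange grip at (408,266) and the bail's black sleeve at (333,314). There are three lid-like parts, at (311,285), (366,245) and (278,232). The one at (311,285) looks smallest, and it also lies near the glasses case. I'll measure these next.

```bash
cat > m.py <<'E'
from h import *
from scipy import ndimage as nd
for n in("scene","side"):
    z=np.load(f"pics/{n}.npz"); im,P=z["im"],z["P"]
    hsv=cv2.cvtColor(im,cv2.COLOR_RGB2HSV); H,S,V=[hsv[...,i].astype(int) for i in range(3)]
    ok=np.isfinite(P[...,2])&(P[...,0]>0.2)&(P[...,0]<1.0)&(abs(P[...,1])<.6)
    print(n)
    def rep(name,m,amin=12):
        L,k=nd.label(m)
        for i in range(1,k+1):
            q=P[L==i]
            if len(q)<amin: continue
            ys,xs=np.where(L==i)
            lo,hi=np.percentile(q,[2,98],axis=0)
            print(name,len(q),"px",int(xs.mean()),int(ys.mean()),"med",np.median(q,0).round(3),"lo",lo.round(3),"hi",hi.round(3),"mid",((lo+hi)/2).round(3)[:2])
    rep("spooltop",ok&(P[...,2]>.074)&(P[...,2]<.09)&(H>8)&(H<32)&(S>40)&(V>100))
    rep("blue flat",ok&(H>95)&(H<120)&(S>90)&(P[...,2]<.03)&(P[...,2]>.008),60)
    rep("blue rim",ok&(H>95)&(H<120)&(S>60)&(P[...,2]<.115)&(P[...,2]>.093),8)
    rep("orange",ok&(H<16)&(S>170)&(V>110)&(P[...,2]>.1),6)
    rep("knobtop",ok&(H<20)&(S>80)&(P[...,2]>.034)&(P[...,2]<.06),10)
    rep("redthread",ok&((H<8)|(H>172))&(S>120)&(P[...,2]>.01)&(P[...,2]<.08),20)
    rep("sleeve",ok&(V<60)&(P[...,2]>.065)&(P[...,2]<.12),6)
E
python3 m.py
```

```text
scene
spooltop 110 px 399 241 med [0.466 0.258 0.081] lo [0.447 0.24  0.077] hi [0.483 0.277 0.084] mid [0.465 0.259]
spooltop 130 px 437 271 med [0.517 0.382 0.081] lo [0.498 0.364 0.078] hi [0.533 0.4   0.084] mid [0.515 0.382]
spooltop 143 px 393 279 med [0.607 0.304 0.081] lo [0.588 0.286 0.077] hi [0.623 0.322 0.084] mid [0.605 0.304]
blue flat 656 px 198 167 med [ 0.445 -0.476  0.022] lo [ 0.359 -0.559  0.017] hi [ 0.5   -0.42   0.028] mid [ 0.429 -0.49 ]
blue flat 660 px 261 177 med [ 0.364 -0.266  0.022] lo [ 0.279 -0.352  0.018] hi [ 0.418 -0.214  0.026] mid [ 0.349 -0.283]
blue flat 418 px 221 205 med [ 0.555 -0.279  0.016] lo [ 0.496 -0.337  0.011] hi [ 0.592 -0.241  0.019] mid [ 0.544 -0.289]
blue rim 273 px 278 219 med [ 0.598 -0.038  0.099] lo [ 0.538 -0.098  0.093] hi [0.647 0.01  0.103] mid [ 0.592 -0.044]
orange 70 px 290 189 med [ 0.53  -0.047  0.16 ] lo [ 0.523 -0.079  0.156] hi [ 0.536 -0.014  0.163] mid [ 0.529 -0.047]
knobtop 73 px 197 161 med [ 0.438 -0.482  0.047] lo [ 0.421 -0.494  0.035] hi [ 0.454 -0.47   0.058] mid [ 0.438 -0.482]
knobtop 91 px 260 169 med
[... 4539 characters left out ...]
1 med [ 0.714 -0.48   0.07 ] lo [ 0.712 -0.485  0.068] hi [ 0.714 -0.476  0.073] mid [ 0.713 -0.48 ]
sleeve 10 px 379 322 med [ 0.719 -0.497  0.095] lo [ 0.718 -0.505  0.092] hi [ 0.72  -0.489  0.099] mid [ 0.719 -0.497]
sleeve 12 px 377 328 med [ 0.718 -0.501  0.07 ] lo [ 0.715 -0.511  0.066] hi [ 0.719 -0.492  0.075] mid [ 0.717 -0.502]
sleeve 12 px 386 331 med [ 0.725 -0.524  0.095] lo [ 0.722 -0.533  0.092] hi [ 0.727 -0.515  0.1  ] mid [ 0.725 -0.524]
sleeve 62 px 394 347 med [ 0.73  -0.565  0.071] lo [ 0.721 -0.599  0.066] hi [ 0.737 -0.52   0.077] mid [ 0.729 -0.559]
sleeve 29 px 397 343 med [ 0.733 -0.563  0.097] lo [ 0.728 -0.585  0.091] hi [ 0.737 -0.541  0.1  ] mid [ 0.733 -0.563]
```

Run:
```python
import numpy as np,cv2
z=np.load("pics/side.npz"); a=z["im"][170:420,170:400]; b=np.load("pics/scene.npz")["im"][140:280,160:320]
cv2.imwrite("pics/crop.png",np.hstack([cv2.resize(a,(440,480),interpolation=cv2.INTER_CUBIC),cv2.resize(b,(360,480),interpolation=cv2.INTER_CUBIC)])[:,:,::-1])
```

```text
(no output)
```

View pics/crop.png

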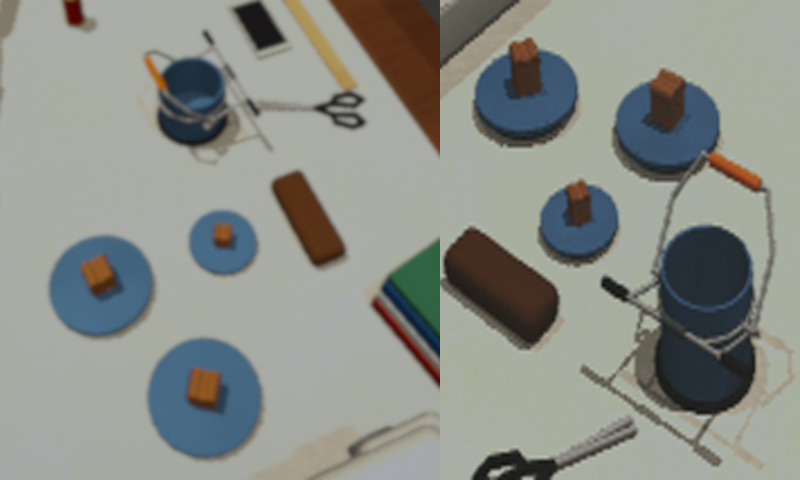

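The smallest lid is the one at (223,242) in the side crop, next to the glasses case. It is about 108 mm across, against about 140 mm for the other two at (100,285) and (205,397). That puts it at world (0.541, -0.293). Red spool top: (0.466, 0.258, 0.081). Canister: about (0.592, -0.045), yaw about 3°. The spool heights and rim height (0.10) agree with the given sizes. Next I'll move above the spool.

```bash
cat > plan.py <<'E'
# rows from the present pose to waypoints "x y z yaw tilt n jaw"; tilt: lean of tool z about tool y
from h import *
import sys
from scipy.spatial.transform import Rotation as R, Slerp
def rot(yaw,tilt=0):
    a=np.radians(yaw); return R.from_matrix([[np.cos(a),np.sin(a),0],[np.sin(a),-np.cos(a),0],[0,0,-1]])*R.from_euler('y',tilt,degrees=True)
def plan(wps,p=None,r=None):
    s=get_state(); p=np.array(s["position"]); r=R.from_matrix(np.reshape(s["tool_rot"],(3,3)))
    for *q,yaw,tilt,n,jaw in wps:
        q=np.array(q); g=rot(yaw,tilt); sl=Slerp([0,1],R.concatenate([r,g])); p0=p
        for i in range(1,int(n)+1):
            pn=p0+(q-p0)*i/n; rn=sl(i/n)
            t=r.inv().apply(pn-p); w=(r.inv()*rn).as_rotvec(degrees=True)
            print([*[round(float(v),4) for v in t],*[round(float(v),1) for v in w],jaw],end=",\n")
            p,r=pn,rn
if __name__=="__main__":
    s=get_state(); print(s["time_s"],np.round(s["position"],4),"F",np.round(s["contact_force"],1),"w",s["width"])
    plan([list(map(float,a.split())) for a in sys.argv[1:]])
E
python3 plan.py "0.4655 0.258 0.16 182.8 0 8 1" "0.4655 0.258 0.046 182.8 0 3 1"
```

```text
0.15 [0.2174 0.5852 0.1958] F [-0.3  0.5 -0. ] w 0.0855110722455166
[-0.0433, -0.0275, 0.0045, -0.0, -0.0, -2.9, 1.0],
[-0.0419, -0.0297, 0.0045, -0.0, -0.0, -2.9, 1.0],
[-0.0403, -0.0318, 0.0045, -0.0, -0.0, -2.9, 1.0],
[-0.0387, -0.0338, 0.0045, -0.0, -0.0, -2.9, 1.0],
[-0.0369, -0.0357, 0.0045, -0.0, -0.0, -2.9, 1.0],
[-0.0351, -0.0375, 0.0045, -0.0, -0.0, -2.9, 1.0],
[-0.0331, -0.0392, 0.0045, -0.0, -0.0, -2.9, 1.0],
[-0.0311, -0.0408, 0.0045, -0.0, -0.0, -2.9, 1.0],
[0.0, 0.0, 0.038, -0.0, 0.0, -0.0, 1.0],
[0.0, 0.0, 0.038, -0.0, 0.0, -0.0, 1.0],
[0.0, 0.0, 0.038, -0.0, 0.0, -0.0, 1.0],
```

Request:
drive_tool --pt "-0.0433 -0.0275 0.0045 0 0 -2.9 1" --pt "-0.0419 -0.0297 0.0045 0 0 -2.9 1" --pt "-0.0403 -0.0318 0.0045 0 0 -2.9 1" --pt "-0.0387 -0.0338 0.0045 0 0 -2.9 1" --pt "-0.0369 -0.0357 0.0045 0 0 -2.9 1" --pt "-0.0351 -0.0375 0.0045 0 0 -2.9 1" --pt "-0.0331 -0.0392 0.0045 0 0 -2.9 1" --pt "-0.0311 -0.0408 0.0045 0 0 -2.9 1"

```text
time_s: 1.15
position: [0.4665, 0.2572, 0.1605]
tool_rot: [[-0.999, -0.051, -0.0], [-0.051, 0.999, 0.0], [0.0, 0.0, -1.0]]
contact_force: [0.7, -0.2, -0.3]
width: 0.0856
grip_force: 0.0
```

```bash
python3 plan.py "0.4655 0.258 0.046 182.8 0 4 1"
python3 - <<'E'
from h import *
im,d,P=cloud("wrist"); cv2.imwrite("pics/w1.png",im[:,:,::-1])
for c in ([.466,.258],):
    m=(abs(P[...,2]-.081)<.006)&(np.hypot(P[...,0]-c[0],P[...,1]-c[1])<.04)
    q=P[m]; print(len(q),((np.percentile(q,2,0)+np.percentile(q,98,0))/2).round(4))
E
```

```text
1.15 [0.4665 0.2572 0.1605] F [ 0.7 -0.2 -0.3] w 0.08556554470810152
[0.0002, 0.0002, 0.0286, 0.0, -0.0, 0.0, 1.0],
[0.0002, 0.0002, 0.0286, 0.0, -0.0, 0.0, 1.0],
[0.0002, 0.0002, 0.0286, 0.0, -0.0, 0.0, 1.0],
[0.0002, 0.0002, 0.0286, 0.0, -0.0, 0.0, 1.0],
1849 [0.465  0.2591 0.0791]
```

Wrist depth puts the spool top at (0.465, 0.259), so I'll descend and close on it.

Request:
drive_tool --pt "0.001 0.001 0.04 0 0 0 1" --pt "0 0.001 0.04 0 0 0 1" --pt "0 0 0.034 0 0 0 1" --pt "0 0 0 0 0 0 -1" --pt "0 0 0 0 0 0 -1" --pt "0 0 0 0 0 0 -1" --pt "0 0 0 0 0 0 -1" --pt "0 0 0 0 0 0 -1"

```text
time_s: 2.2
position: [0.4654, 0.2609, 0.0478]
tool_rot: [[-0.999, -0.049, 0.001], [-0.049, 0.999, 0.001], [-0.001, 0.0, -1.0]]
contact_force: [0.3, -0.5, -0.3]
width: -0.0001
grip_force: 0.0
```

The fingers shut on nothing, so I need to look.

Run:
```python
from h import *
s=get_state(); print(s["width"],s["grip_force"],s["position"])
a,d,P=cloud("wrist"); b,d2,P2=cloud("scene")
m=(P2[...,2]>.074)&(P2[...,2]<.09)&(np.hypot(P2[...,0]-.466,P2[...,1]-.258)<.06)
print(m.sum(), np.median(P2[m],0) if m.any() else "")
c=cv2.resize(b[170:310,330:470],(420,420),interpolation=cv2.INTER_CUBIC)
cv2.imwrite("pics/look2.png",cv2.resize(np.hstack([a[:,80:460],c]),(798,420))[:,:,::-1])
```

```text
-5.113076904756965e-05 0.0 [0.46541001 0.26089031 0.04778897]
101 [0.47459189 0.26233188 0.08035706]
```

View pics/look2.png

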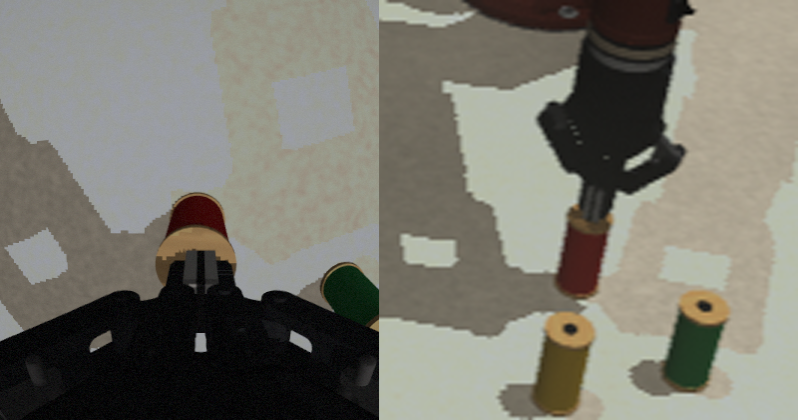

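The wrist view shows the red spool still upright, next to the closed fingers on the tool +x (world -x) side. It was squeezed out of the grasp. I'll measure where it stands now.

```bash
cat > sp.py <<'E'
from h import *
from scipy.optimize import least_squares
for n in ("side","scene","wrist"):
    im,d,P=cloud(n); hsv=cv2.cvtColor(im,cv2.COLOR_RGB2HSV).astype(int)
    H,S,V=hsv[...,0],hsv[...,1],hsv[...,2]
    near=np.hypot(P[...,0]-.455,P[...,1]-.26)<.09
    red=near&((H<8)|(H>172))&(S>110)&(P[...,2]>.01)&(P[...,2]<.075)&(V>30)
    q=P[red]
    if len(q)>10:
        f=least_squares(lambda c:np.hypot(q[:,0]-c[0],q[:,1]-c[1])-.0185,q.mean(0)[:2],loss="soft_l1",f_scale=.002)
        print(n,"thread fit",len(q),f.x.round(4),f.cost)
    t=P[near&(abs(P[...,2]-.08)<.006)&(H>8)&(H<32)&(S>40)&(V>70)]
    if len(t)>10: print(n,"top",len(t),np.percentile(t,2,0).round(4),np.percentile(t,98,0).round(4))
E
python3 sp.py
```

```text
side thread fit 82 [0.4671 0.2585] 8.580515749322291e-05
side top 51 [0.4482 0.2365 0.0751] [0.482  0.2695 0.0848]
scene thread fit 241 [0.4654 0.2585] 0.0002950763431690683
scene top 72 [0.4566 0.2418 0.0766] [0.487 0.278 0.084]
wrist thread fit 1349 [0.4654 0.2591] 1.5215733927117022e-05
wrist top 2053 [0.4459 0.2406 0.0776] [0.4723 0.2779 0.0804]
```

Run:
```python
from h import *
s=get_state(); print(s["position"],s["qpos"],s["width"])
for n in("scene","side","wrist"):
    im,d,P=cloud(n); hsv=cv2.cvtColor(im,cv2.COLOR_RGB2HSV).astype(int)
    m=(np.hypot(P[...,0]-.465,P[...,1]-.26)<.05)&(hsv[...,1]<70)&(hsv[...,2]<110)&(P[...,2]>.03)&(P[...,2]<.2)
    q=P[m]; print(n,len(q))
    for a in np.arange(.03,.17,.015):
        k=q[(q[:,2]>=a)&(q[:,2]<a+.015)]
        if len(k)>4: print(round(a,3),len(k),np.percentile(k,5,0).round(3)[:2],np.percentile(k,95,0).round(3)[:2])
```

```text
[0.4648172  0.26062291 0.0469349 ] [ 2.17313484e+01  1.17550878e+01  1.11020130e+02 -8.99423841e-05
  5.72232777e+01 -7.10807480e+01] 0.00031740609795171873
scene 895
0.075 11 [0.466 0.257] [0.477 0.271]
0.09 45 [0.467 0.251] [0.478 0.275]
0.105 48 [0.468 0.251] [0.479 0.275]
0.12 91 [0.459 0.238] [0.48  0.288]
0.135 165 [0.456 0.225] [0.481 0.299]
0.15 143 [0.463 0.217] [0.484 0.306]
0.165 161 [0.468 0.214] [0.484 0.306]
side 132
0.09 8 [0.459 0.246] [0.475 0.256]
0.105 12 [0.455 0.243] [0.471 0.258]
0.12 6 [0.454 0.227] [0.473 0.255]
0.135 15 [0.454 0.218] [0.466 0.248]
0.15 19 [0.449 0.217] [0.477 0.271]
0.165 18 [0.45  0.213] [0.47  0.248]
wrist 17022
0.075 111 [0.453 0.251] [0.468 0.279]
0.09 600 [0.453 0.25 ] [0.458 0.273]
0.105 749 [0.453 0.255] [0.47  0.269]
0.12 1335 [0.45 0.23] [0.472 0.292]
0.135 2787 [0.448 0.223] [0.472 0.299]
0.15 3865 [0.447 0.218] [0.467 0.304]
0.165 6567 [0.445 0.213] [0.463 0.307]
```

Run:
```python
from h import *
z=np.load("pics/wrist.npz"); P=z["P"]; q=P[np.isfinite(P[...,2])]
k=q[(q[:,2]>.13)]; print("start: wrist-cam, lowest robot pts z",np.percentile(k[:,2],[0,1,5,50]).round(3),k[k[:,2].argmin()].round(3))
z=np.load("pics/scene.npz"); P=z["P"]; m=np.isfinite(P[...,2])&(np.hypot(P[...,0]-.217,P[...,1]-.585)<.09)&(P[...,2]>.1)
print("scene",m.sum(),P[m][:,2].min() if m.any() else "")
z=np.load("pics/side.npz"); P=z["P"]; m=np.isfinite(P[...,2])&(np.hypot(P[...,0]-.217,P[...,1]-.585)<.09)&(P[...,2]>.1)
print("side",m.sum(),np.sort(P[m][:,2])[:8].round(3), P[m][P[m][:,2]<.25].min(0),P[m][P[m][:,2]<.25].max(0))
s=get_state();print(s["contact_force"],s["torque"],s["joint_torque"])
```

```text
start: wrist-cam, lowest robot pts z [0.13  0.245 0.262 0.314] [0.456 0.685 0.13 ]
scene 165 0.24572056644600504
side 1986 [0.244 0.246 0.246 0.246 0.247 0.248 0.248 0.249] [0.20818825 0.53557149 0.2437947 ] [0.24655344 0.63291409 0.24985859]
[ 0.00246062 -0.14714531  0.07824119] [-0.0241624  -0.00606742  0.07131832] [ 2.04858297e-03 -3.41356766e+01 -2.53405398e+01 -2.27576461e-04
  9.14233824e-04  5.44322450e-05]
```

The robot's reading and the pictures disagree. At the start the open fingertips were seen at z≈0.245 with the TCP reading 0.196. Now the shut tips are seen at about 0.082 with a reading of 0.047. The spool has not moved, so the fingers shut just above it, and the real tips seem to sit about 35 mm behind the reported TCP. I'll lift and measure that offset properly.

Request:
drive_tool --pt "0 0 -0.04 0 0 0 -1" --pt "0 0 -0.04 0 0 0 -1" --pt "0 0 0 0 0 0 -1"

```text
time_s: 2.98
position: [0.4682, 0.262, 0.1312]
tool_rot: [[-0.999, -0.049, 0.008], [-0.049, 0.999, 0.003], [-0.008, 0.003, -1.0]]
contact_force: [0.5, -0.1, 0.1]
width: -0.0003
grip_force: 0.0
```

Run:
```python
from h import *
s=get_state(); p=np.array(s["position"]); print(p,s["width"])
for n in("scene","side","wrist"):
    im,d,P=cloud(n)
    m=(np.hypot(P[...,0]-p[0],P[...,1]-p[1])<.035)&(P[...,2]>.10)&(P[...,2]<.25)
    q=P[m]; z0=np.percentile(q[:,2],1); k=q[q[:,2]<z0+.03]
    print(n,len(q),"lowest",np.sort(q[:,2])[[0,3,8]].round(4),"xy lo/hi",k.min(0).round(4)[:2],k.max(0).round(4)[:2])
```

```text
[0.46818728 0.2620089  0.13120134] -0.00026933389409471755
scene 478 lowest [0.1676 0.17   0.1723] xy lo/hi [0.4607 0.2487] [0.4816 0.2763]
side 88 lowest [0.1646 0.169  0.174 ] xy lo/hi [0.4564 0.2428] [0.4787 0.2697]
wrist 19301 lowest [0.1643 0.1651 0.1653] xy lo/hi [0.4519 0.2475] [0.4764 0.275 ]
```

All three cameras agree: the real fingertips are 34 mm short of the reported TCP along the tool axis, with no sideways error worth mentioning. From here I plan in true-tip coordinates with that correction.

```bash
python3 - <<'E'
t=open("plan.py").read()
t=t.replace("def rot(","OFF=np.array([0,0,.034])  # reported TCP lies 34 mm beyond the real (shut) tips; waypoints are real tips\ndef rot(")
t=t.replace('r=R.from_matrix(np.reshape(s["tool_rot"],(3,3)))','r=R.from_matrix(np.reshape(s["tool_rot"],(3,3))); p=p-r.apply(OFF)')
t=t.replace("t=r.inv().apply(pn-p)","t=r.inv().apply(pn+rn.apply(OFF)-p-r.apply(OFF))")
open("plan.py","w").write(t)
E
python3 plan.py "0.4655 0.259 0.13 182.8 0 2 1" "0.4655 0.259 0.047 182.8 0 2 1"
```

```text
3.125 [0.464  0.2603 0.1259] F [0.3 0.7 0.3] w -0.0002227522889816928
[-0.0008, -0.0007, 0.015, -0.0, -0.0, 0.0, 1.0],
[-0.0007, -0.0007, 0.015, -0.0, -0.0, 0.0, 1.0],
[-0.0, -0.0, 0.0415, 0.0, -0.0, 0.0, 1.0],
[-0.0, -0.0, 0.0415, 0.0, -0.0, 0.0, 1.0],
```

Request:
drive_tool --pt "-0.001 -0.001 0 0 0 0 1" --pt "0 0 0 0 0 0 1" --pt "0 0 0 0 0 0 1" --pt "-0.001 0 0.03 0 0 0 1" --pt "0 0 0.04 0 0 0 1" --pt "0 0 0.043 0 0 0 1" --pt "0 0 0 0 0 0 -1" --pt "0 0 0 0 0 0 -1"

```text
time_s: 4.12
position: [0.4679, 0.2601, 0.0151]
tool_rot: [[-0.999, -0.049, 0.002], [-0.049, 0.999, 0.001], [-0.002, 0.001, -1.0]]
contact_force: [0.3, 0.4, 0.6]
width: 0.0513
grip_force: 0.0
```

Request:
drive_tool --pt "0 0 0 0 0 0 -1" --pt "0 0 0 0 0 0 -1" --pt "0 0 0 0 0 0 -1"

```text
time_s: 4.5
position: [0.4692, 0.2606, 0.0165]
tool_rot: [[-0.999, -0.049, 0.005], [-0.049, 0.999, 0.002], [-0.005, 0.001, -1.0]]
contact_force: [-0.6, -0.8, 6.6]
width: 0.0368
grip_force: 59.4
```

```bash
python3 plan.py "0.4655 0.258 0.21 182.8 0 4 -1" "0.563 -0.045 0.21 182.8 0 6 -1"
```

```text
4.5 [0.4692 0.2606 0.0165] F [-0.6 -0.8  6.6] w 0.03677905162643724
[0.0008, -0.0005, -0.0399, 0.0, 0.1, 0.0, -1.0],
[0.0008, -0.0005, -0.0399, 0.0, 0.1, 0.0, -1.0],
[0.0009, -0.0006, -0.0399, 0.0, 0.1, 0.0, -1.0],
[0.0009, -0.0006, -0.0399, 0.0, 0.1, 0.0, -1.0],
[-0.0138, -0.0512, -0.0, 0.0, -0.0, -0.0, -1.0],
[-0.0138, -0.0512, -0.0, 0.0, -0.0, -0.0, -1.0],
[-0.0138, -0.0512, -0.0, 0.0, -0.0, -0.0, -1.0],
[-0.0138, -0.0512, -0.0, 0.0, -0.0, 0.0, -1.0],
[-0.0138, -0.0512, -0.0, 0.0, -0.0, -0.0, -1.0],
[-0.0138, -0.0512, -0.0, 0.0, -0.0, -0.0, -1.0],
```

Grip width 36.8 mm with force on the pads, so the spool is held. Next I lift and carry it over the canister.

Request:
drive_tool --pt "0 0 -0.048 0 0 0 -1" --pt "0 0 -0.048 0 0 0 -1" --pt "0 0 -0.048 0 0 0 -1" --pt "0 0 -0.048 0 0 0 -1" --pt "-0.018 -0.0518 0 0 0 0 -1" --pt "-0.018 -0.0518 0 0 0 0 -1" --pt "-0.018 -0.0518 0 0 0 0 -1" --pt "-0.018 -0.0518 0 0 0 0 -1"

```text
time_s: 5.5
position: [0.5493, 0.0549, 0.2063]
tool_rot: [[-0.999, -0.049, 0.001], [-0.049, 0.999, 0.0], [-0.001, 0.0, -1.0]]
contact_force: [0.5, 1.2, -0.1]
width: 0.0371
grip_force: 60.1
```

Request:
drive_tool --pt "-0.018 -0.0518 0 0 0 0 -1" --pt "-0.018 -0.0518 0 0 0 0 -1" --pt "0 0 0 0 0 0 -1"

```text
time_s: 5.88
position: [0.5909, -0.0491, 0.2061]
tool_rot: [[-0.999, -0.044, 0.001], [-0.044, 0.999, -0.001], [-0.001, -0.001, -1.0]]
contact_force: [-0.1, 0.5, 0.1]
width: 0.0372
grip_force: 60.2
```

```bash
python3 - <<'E'
from h import *
s=get_state(); print(s["width"],s["position"])
im,d,P=cloud("wrist"); hsv=cv2.cvtColor(im,cv2.COLOR_RGB2HSV).astype(int)
m=(hsv[...,0]>95)&(hsv[...,0]<122)&(hsv[...,1]>60)&(P[...,2]>.096)&(P[...,2]<.106)&(np.hypot(P[...,0]-.592,P[...,1]+.045)<.075)
q=P[m]
from scipy.optimize import least_squares
f=least_squares(lambda c:np.hypot(q[:,0]-c[0],q[:,1]-c[1])-.0545,[.592,-.045],loss="soft_l1",f_scale=.002)
print(len(q),f.x.round(4),q.min(0),q.max(0))
cv2.imwrite("pics/w3.png",im[:,:,::-1])
E
python3 plan.py "0.592 -0.045 0.13 182.8 0 3 -1" "0.592 -0.045 0.058 182.8 0 4 -1"
```

```text
0.03719512853968364 [ 0.59088317 -0.04906739  0.20608644]
1295 [ 0.591  -0.0452] [ 0.53590249 -0.09986188  0.0960287 ] [0.63384654 0.009889   0.10140003]
5.925 [ 0.59   -0.0469  0.2058] F [-0.9 -0.6 -1. ] w 0.03707328759970752
[-0.0007, 0.0006, 0.0366, 0.0, -0.0, -0.1, -1.0],
[-0.0007, 0.0006, 0.0366, 0.0, -0.0, -0.1, -1.0],
[-0.0007, 0.0006, 0.0366, 0.0, -0.0, -0.1, -1.0],
[-0.0, 0.0, 0.018, -0.0, -0.0, 0.0, -1.0],
[-0.0, 0.0, 0.018, -0.0, -0.0, -0.0, -1.0],
[-0.0, 0.0, 0.018, -0.0, -0.0, 0.0, -1.0],
[-0.0, 0.0, 0.018, -0.0, -0.0, 0.0, -1.0],
```

View pics/w3.png

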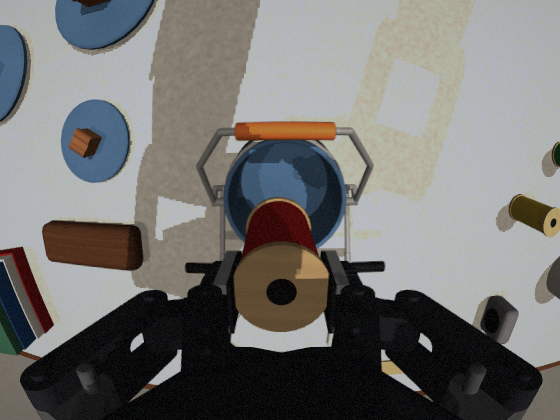

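The wrist view shows the spool hanging straight over the blue pot. The rim centre is at about (285,195), fitted at world (0.591, -0.045), and the bar's sleeves are at (200,267) and (365,267). I'll lower it inside and open only partly, since fully open fingers would hit the wall.

Request:
drive_tool --pt "-0.001 0.001 0.04 0 0 0 -1" --pt "0 0.001 0.04 0 0 0 -1" --pt "0 0 0.04 0 0 0 -1" --pt "0 0 0.03 0 0 0 -1" --pt "0 0 0.02 0 0 0 -1" --pt "0 0 0.0105 0 0 0 -1" --pt "0 0 0 0 0 0 -1" --pt "0 0 0 0 0 0 -1"

```text
time_s: 6.92
position: [0.5923, -0.0435, 0.0269]
tool_rot: [[-0.999, -0.049, 0.003], [-0.049, 0.999, -0.0], [-0.003, -0.001, -1.0]]
contact_force: [0.7, 0.5, -1.1]
width: 0.037
grip_force: 60.3
```

Request:
drive_tool --pt "0 0 0 0 0 0 0.1" --pt "0 0 0 0 0 0 0.1" --pt "0 0 0 0 0 0 0.1" --pt "0 0 -0.03 0 0 0 0.1" --pt "0 0 -0.05 0 0 0 0.1" --pt "0 0 -0.06 0 0 0 0.1" --pt "0 0 -0.05 0 0 0 0.1" --pt "0 0 0 0 0 0 0.1"

```text
time_s: 7.92
position: [0.595, -0.0441, 0.2225]
tool_rot: [[-0.999, -0.049, 0.012], [-0.049, 0.999, -0.002], [-0.012, -0.003, -1.0]]
contact_force: [0.4, 0.3, -0.2]
width: 0.0472
grip_force: 0.0
```

```bash
python3 - <<'E'
from h import *
im,d,P=cloud("wrist"); hsv=cv2.cvtColor(im,cv2.COLOR_RGB2HSV).astype(int)
m=(hsv[...,0]>6)&(hsv[...,0]<32)&(hsv[...,1]>40)&(P[...,2]>.07)&(P[...,2]<.1)&(np.hypot(P[...,0]-.592,P[...,1]+.045)<.05)
q=P[m]; print("spool top",len(q),q.min(0).round(3),q.max(0).round(3),np.median(q,0).round(3))
cv2.imwrite("pics/w4.png",im[:,:,::-1])
E
python3 plan.py "0.541 -0.293 0.19 182.8 0 6 0.1"
```

```text
spool top 1208 [ 0.568 -0.065  0.081] [ 0.607 -0.026  0.087] [ 0.588 -0.046  0.085]
7.975 [ 0.5929 -0.0437  0.2188] F [-0.2  0.1 -0.2] w 0.04683100416316327
[0.0107, -0.0411, 0.0105, -0.0, 0.1, 0.0, 0.1],
[0.0107, -0.0411, 0.0105, -0.0, 0.1, 0.0, 0.1],
[0.0107, -0.0411, 0.0105, -0.0, 0.1, 0.0, 0.1],
[0.0107, -0.0411, 0.0105, -0.0, 0.1, 0.0, 0.1],
[0.0107, -0.0411, 0.0105, -0.0, 0.1, 0.0, 0.1],
[0.0107, -0.0411, 0.0105, -0.0, 0.1, 0.0, 0.1],
```

The spool stands in the pot, top level at z≈0.086 and centred. Now to the lid.

Request:
drive_tool --pt "0.0107 -0.0411 0.009 0 0 0 0.1" --pt "0.0107 -0.0411 0.009 0 0 0 0.1" --pt "0.0107 -0.0411 0.009 0 0 0 0.1" --pt "0.0107 -0.0411 0.009 0 0 0 0.1" --pt "0.0107 -0.0411 0.01 0 0 0 0.1" --pt "0.0107 -0.0411 0.01 0 0 0 0.1" --pt "0 0 0 0 0 0 0.1" --pt "0 0 0 0 0 0 0.1"

```text
time_s: 8.98
position: [0.5379, -0.2918, 0.1575]
tool_rot: [[-0.999, -0.049, -0.003], [-0.049, 0.999, 0.003], [0.002, 0.003, -1.0]]
contact_force: [0.1, -0.8, 0.0]
width: 0.0471
grip_force: 0.0
```

```bash
cat > lid.py <<'E'
from h import *
from scipy.optimize import least_squares
s=get_state(); print(np.round(s["position"],4),s["width"])
im,d,P=cloud("wrist"); hsv=cv2.cvtColor(im,cv2.COLOR_RGB2HSV).astype(int)
near=np.hypot(P[...,0]-.541,P[...,1]+.293)<.075
disc=near&(hsv[...,0]>95)&(hsv[...,0]<122)&(hsv[...,1]>60)&(abs(P[...,2]-.015)<.004)
q=P[disc]
r=np.hypot(q[:,0]-.541,q[:,1]+.293)
# edge points by angle
c=np.array([.541,-.293])
for _ in range(3):
    a=np.degrees(np.arctan2(q[:,1]-c[1],q[:,0]-c[0])); rr=np.hypot(*(q[:,:2]-c).T)
    e=np.array([q[k][rr[k].argmax()] for k in (np.where((a//5)==b)[0] for b in range(-36,36)) if len(k)>5])
    f=least_squares(lambda t:np.hypot(e[:,0]-t[0],e[:,1]-t[1])-t[2],[*c,.054],loss="soft_l1",f_scale=.002); c=f.x[:2]
print("disc",f.x.round(4),len(e))
top=near&(P[...,2]>.038)&(P[...,2]<.05)&(hsv[...,0]<25)&(hsv[...,1]>50)
t=P[top].astype(np.float32); print("knob",len(t),np.median(t,0).round(4))
box=cv2.minAreaRect(t[:,:2]*1000); print("rect mm",box)
for lo,hi in((.0405,.0437),(.0437,.048)):
    k=t[(t[:,2]>lo)&(t[:,2]<hi)]; 
    if len(k)>20:
        w,v=np.linalg.eigh(np.cov(k[:,:2].T)); print(lo,len(k),k.mean(0).round(4),"long axis deg",np.degrees(np.arctan2(v[1,1],v[0,1])).round(1),np.sqrt(w))
ys,xs=np.where(top); y0,y1,x0,x1=ys.min()-25,ys.max()+25,xs.min()-25,xs.max()+25
cv2.imwrite("pics/w5.png",np.hstack([im[:,140:420],cv2.resize(im[y0:y1,x0:x1],(420,420),interpolation=cv2.INTER_CUBIC)])[:,:,::-1])
E
python3 lid.py
```

```text
[ 0.5379 -0.2918  0.1575] 0.04711266628866639
disc [ 0.5421 -0.2917  0.0531] 72
knob 816 [ 0.5412 -0.2917  0.0429]
rect mm ((541.8508911132812, -291.8416442871094), (26.16600799560547, 26.881526947021484), 60.486907958984375)
0.0405 591 [ 0.5416 -0.2918  0.0425] long axis deg 55.8 [0.00733866 0.00759073]
0.0437 188 [ 0.5417 -0.2923  0.0443] long axis deg 140.1 [0.00752532 0.00819294]
```

View pics/w5.png

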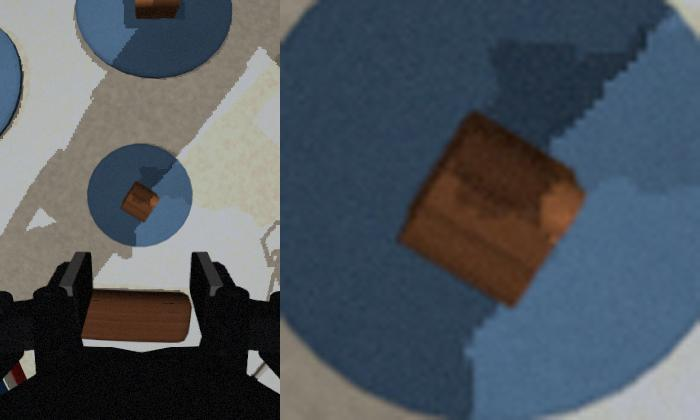

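The wrist view shows the small lid at left (140,195), with its knob turned about 30° from the tool axes. Its ridge lines appear to run from (400,240) to (515,305) in the crop, which is about 60° in world. The heights will show which way the groove runs.

```bash
cat >> lid.py <<'E'
c=np.array(box[0])/1000
tt=t[t[:,2]>.040]
for th in range(0,180,10):
    u=np.array([-np.sin(np.radians(th)),np.cos(np.radians(th))]); s_=(tt[:,:2]-c)@u
    b=np.digitize(s_,np.arange(-.012,.0121,.003)); mz=[np.median(tt[b==i,2]) if (b==i).sum()>5 else np.nan for i in range(1,9)]
    print(th,"range mm",round(1e3*np.nanstd(mz),2),"resid",round(1e3*np.nanmean([tt[b==i,2].std() for i in range(1,9) if (b==i).sum()>5]),2),np.round(np.array(mz)*1e3,1) if th in(60,150) else "")
E
python3 lid.py
```

```text
[ 0.5384 -0.2916  0.1582] 0.04737930203823862
disc [ 0.5419 -0.2918  0.0531] 72
knob 809 [ 0.5411 -0.2917  0.0429]
rect mm ((541.8018798828125, -291.8558654785156), (25.914390563964844, 26.839441299438477), 60.56727981567383)
0.0405 558 [ 0.5411 -0.2917  0.0425] long axis deg 65.4 [0.00723209 0.00759517]
0.0437 216 [ 0.5427 -0.2924  0.0443] long axis deg 143.1 [0.00721985 0.00806715]
0 range mm 0.11 resid 1.11 
10 range mm 0.1 resid 1.11 
20 range mm 0.18 resid 1.11 
30 range mm 0.27 resid 1.09 
40 range mm 0.43 resid 1.04 
50 range mm 0.61 resid 0.9 
60 range mm 0.72 resid 0.79 [43.8 43.9 42.4 42.2 42.1 43.3 44.  42.9]
70 range mm 0.63 resid 0.88 
80 range mm 0.48 resid 1.02 
90 range mm 0.35 resid 1.07 
100 range mm 0.28 resid 1.09 
110 range mm 0.26 resid 1.1 
120 range mm 0.21 resid 1.1 
130 range mm 0.19 resid 1.11 
140 range mm 0.17 resid 1.12 
150 range mm 0.08 resid 1.12 [43.1 43.  43.1 43.  43.1 43.  42.9 42.9]
160 range mm 0.1 resid 1.11 
170 range mm 0.15 resid 1.1
```

The groove runs along 60.5° world (heights 43.9, 42.1, 44.0 mm across it). The lid centre is (0.542, -0.292). I'll turn the jaws to close along the groove (yaw 150.5).

```bash
python3 plan.py "0.5418 -0.2918 0.1 150.5 0 4 0.1" "0.5418 -0.2918 0.0185 150.5 0 4 0.1"
```

```text
9.075 [ 0.5388 -0.2915  0.1587] F [-0.3  0.1  1. ] w 0.04698061894436889
[-0.0008, -0.0001, 0.0232, 0.0, -0.0, 8.1, 0.1],
[-0.0008, -0.0, 0.0232, 0.0, -0.0, 8.1, 0.1],
[-0.0008, 0.0001, 0.0232, 0.0, -0.0, 8.1, 0.1],
[-0.0007, 0.0002, 0.0232, 0.0, -0.0, 8.1, 0.1],
[0.0, 0.0, 0.0204, -0.0, 0.0, 0.0, 0.1],
[0.0, 0.0, 0.0204, -0.0, 0.0, 0.0, 0.1],
[0.0, 0.0, 0.0204, -0.0, 0.0, -0.0, 0.1],
[0.0, 0.0, 0.0204, -0.0, 0.0, 0.0, 0.1],
```

Request:
drive_tool --pt "-0.0008 0 0.0232 0 0 8.1 0.1" --pt "-0.0008 0 0.0232 0 0 8.1 0.1" --pt "-0.0008 0 0.0232 0 0 8.1 0.1" --pt "-0.0007 0 0.0232 0 0 8.1 0.1" --pt "0 0 0.022 0 0 0 0.1" --pt "0 0 0.02 0 0 0 0.1" --pt "0 0 0 0 0 0 0.1" --pt "0 0 0 0 0 0 0.1"

```text
time_s: 10.07
position: [0.5426, -0.2933, 0.0253]
tool_rot: [[-0.87, 0.493, 0.001], [0.493, 0.87, -0.001], [-0.001, -0.0, -1.0]]
contact_force: [0.7, -0.3, -0.4]
width: 0.047
grip_force: 0.0
```

```bash
python3 plan.py "0.5418 -0.2918 0.0185 150.5 0 2 0.1"
```

```text
10.075 [ 0.5426 -0.2933  0.0253] F [ 0.7 -0.3 -0.4] w 0.04704645691760693
[0.0008, 0.0005, 0.0204, -0.0, 0.0, -0.0, 0.1],
[0.0007, 0.0005, 0.0204, -0.0, 0.0, -0.0, 0.1],
```

Request:
drive_tool --pt "0.0007 0.0005 0.02 0 0 0 0.1" --pt "0.0007 0.0005 0.0195 0 0 0 0.1" --pt "0 0 0 0 0 0 -1" --pt "0 0 0 0 0 0 -1" --pt "0 0 0 0 0 0 -1" --pt "0 0 0 0 0 0 -1"

```text
time_s: 10.82
position: [0.5412, -0.2917, -0.0148]
tool_rot: [[-0.87, 0.494, 0.0], [0.494, 0.87, -0.0], [-0.0, -0.0, -1.0]]
contact_force: [0.1, 0.1, -3.8]
width: 0.0249
grip_force: 62.8
```

```bash
python3 plan.py "0.541 -0.292 0.23 182.8 0 4 -1" "0.591 -0.0455 0.23 182.8 0 5 -1"
```

```text
10.825 [ 0.5412 -0.2917 -0.0148] F [ 0.1  0.1 -3.8] w 0.024880582935343804
[0.0, -0.0001, -0.0527, -0.0, 0.0, -8.1, -1.0],
[0.0, -0.0001, -0.0527, -0.0, 0.0, -8.1, -1.0],
[0.0, -0.0001, -0.0527, -0.0, 0.0, -8.1, -1.0],
[0.0001, -0.0001, -0.0527, -0.0, 0.0, -8.1, -1.0],
[-0.0124, 0.0488, -0.0, 0.0, -0.0, 0.0, -1.0],
[-0.0124, 0.0488, -0.0, 0.0, -0.0, 0.0, -1.0],
[-0.0124, 0.0488, -0.0, 0.0, -0.0, 0.0, -1.0],
[-0.0124, 0.0488, -0.0, 0.0, -0.0, 0.0, -1.0],
[-0.0124, 0.0488, -0.0, 0.0, -0.0, 0.0, -1.0],
```

Request:
drive_tool --pt "0 0 -0.02 0 0 0 -1" --pt "0 0 -0.04 0 0 -7 -1" --pt "0 0 -0.05 0 0 -8.5 -1" --pt "0 0 -0.05 0 0 -8.5 -1" --pt "0 0 -0.05 0 0 -8.3 -1" --pt "-0.0124 0.0488 0 0 0 0 -1" --pt "-0.0124 0.0488 0 0 0 0 -1" --pt "-0.0124 0.0488 0 0 0 0 -1"

```text
time_s: 11.82
position: [0.5718, -0.1425, 0.1973]
tool_rot: [[-0.999, -0.047, 0.003], [-0.047, 0.999, -0.001], [-0.003, -0.001, -1.0]]
contact_force: [-0.4, -0.1, -2.9]
width: 0.0249
grip_force: 63.0
```

Request:
drive_tool --pt "-0.0124 0.0488 0 0 0 0 -1" --pt "-0.0124 0.0488 0 0 0 0 -1" --pt "0 0 0 0 0 0 -1" --pt "0 0 0 0 0 0 -1"

```text
time_s: 12.32
position: [0.5917, -0.0451, 0.1964]
tool_rot: [[-0.999, -0.048, 0.001], [-0.048, 0.999, -0.001], [-0.001, -0.001, -1.0]]
contact_force: [-0.1, 0.1, -3.1]
width: 0.0249
grip_force: 63.0
```

```bash
cat > hold.py <<'E'
from h import *
from scipy.optimize import least_squares
s=get_state(); p=np.array(s["position"]); Rm=np.reshape(s["tool_rot"],(3,3)); print(p.round(4),s["width"],Rm.round(3).tolist())
im,d,P=cloud("wrist"); hsv=cv2.cvtColor(im,cv2.COLOR_RGB2HSV).astype(int)
blue=(hsv[...,0]>95)&(hsv[...,0]<122)&(hsv[...,1]>60)
zd=p[2]+.034-.0192+.015
m=blue&(abs(P[...,2]-zd)<.015)&(np.hypot(P[...,0]-p[0],P[...,1]-p[1])<.075); q=P[m]
A=np.c_[q[:,:2]-p[:2],np.ones(len(q))]; k=np.linalg.lstsq(A,q[:,2],rcond=None)[0]; print("disc plane slope deg",np.degrees(k[:2]).round(1),"z at tcp",k[2].round(4),"exp",round(zd,4))
c=p[:2].copy()
for _ in range(3):
    a=np.degrees(np.arctan2(q[:,1]-c[1],q[:,0]-c[0])); rr=np.hypot(*(q[:,:2]-c).T)
    e=np.array([q[i][rr[i].argmax()] for i in (np.where((a//5)==b)[0] for b in range(-36,36)) if len(i)>5])
    e=e[np.hypot(*(e[:,:2]-c).T)>.045]
    f=least_squares(lambda t:np.hypot(e[:,0]-t[0],e[:,1]-t[1])-.0535,c,loss="soft_l1",f_scale=.001); c=f.x
print("lid centre minus tcp",(c-p[:2]).round(4),len(e))
cv2.imwrite("pics/w6.png",im[:,:,::-1])
E
python3 hold.py; python3 plan.py "0.591 -0.0455 0.13 182.8 0 3 -1" "0.591 -0.0455 0.111 182.8 0 3 -1"
```

```text
[ 0.5917 -0.0451  0.1964] 0.02490026723969259 [[-0.999, -0.048, 0.001], [-0.048, 0.999, -0.001], [-0.001, -0.001, -1.0]]
disc plane slope deg [ 0.6 -0.1] z at tcp 0.2278 exp 0.2262
lid centre minus tcp [0.003  0.0011] 56
12.375 [ 0.5916 -0.0457  0.1961] F [-0.6 -0.3 -3. ] w 0.024818457545800872
[0.0002, 0.0001, 0.0334, -0.0, 0.0, -0.0, -1.0],
[0.0002, 0.0001, 0.0334, -0.0, 0.0, -0.0, -1.0],
[0.0002, 0.0001, 0.0334, -0.0, 0.0, -0.0, -1.0],
[-0.0, 0.0, 0.0063, -0.0, -0.0, -0.0, -1.0],
[-0.0, 0.0, 0.0063, -0.0, -0.0, 0.0, -1.0],
[-0.0, 0.0, 0.0063, -0.0, -0.0, 0.0, -1.0],
```

View pics/w6.png

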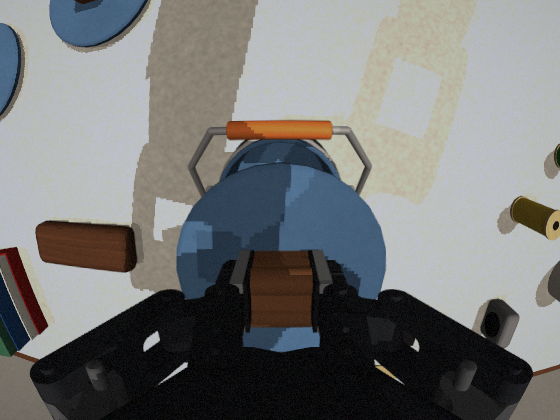

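The lid is held level (slope under 1°), and its groove is in line with the bar. Now I lower it onto the rim.

Request:
drive_tool --pt "0.001 0 0.03 0 0 0 -1" --pt "0 0 0.03 0 0 0 -1" --pt "0 0 0.03 0 0 0 -1" --pt "0 0 0.015 0 0 0 -1" --pt "0 0 0.007 0 0 0 -1" --pt "0 0 0.004 0 0 0 -1" --pt "0 0 0.002 0 0 0 -1" --pt "0 0 0 0 0 0 -1"

```text
time_s: 13.38
position: [0.591, -0.046, 0.0808]
tool_rot: [[-0.999, -0.048, 0.0], [-0.048, 0.999, -0.002], [-0.0, -0.002, -1.0]]
contact_force: [-8.7, -0.3, 8.2]
width: 0.0252
grip_force: 64.7
```

A push of 8.7 N towards -x shows the plug is touching the +x wall, so I'll shift 2 mm towards -x and continue down.

Request:
drive_tool --pt "0.001 0 -0.001 0 0 0 -1" --pt "0.001 0 0 0 0 0 -1" --pt "0 0 0 0 0 0 -1"

```text
time_s: 13.75
position: [0.5905, -0.0458, 0.0802]
tool_rot: [[-0.999, -0.047, 0.004], [-0.047, 0.999, -0.001], [-0.004, -0.001, -1.0]]
contact_force: [-3.0, -1.2, 6.4]
width: 0.0247
grip_force: 64.2
```

Request:
drive_tool --pt "0.001 0 0.001 0 0 0 -1" --pt "0.0005 0 0.0015 0 0 0 -1" --pt "0 0 0.001 0 0 0 -1" --pt "0 0 0 0 0 0 -1"

```text
time_s: 14.25
position: [0.5899, -0.0459, 0.0791]
tool_rot: [[-0.999, -0.047, 0.006], [-0.047, 0.999, -0.001], [-0.005, -0.002, -1.0]]
contact_force: [-7.1, -1.6, 15.4]
width: 0.0247
grip_force: 65.7
```

Request:
drive_tool --pt "0 0 -0.001 0 0 0 -0.2" --pt "0 0 0 0 0 0 0" --pt "0 0 0 0 0 0 0.1" --pt "0 0 -0.03 0 0 0 0.1" --pt "0 0 -0.06 0 0 0 0.1" --pt "0.03 0 -0.03 0 0 0 0.1" --pt "0.03 0 0 0 0 0 0.1" --pt "0 0 0 0 0 0 0.1"

```text
time_s: 15.25
position: [0.5258, -0.0479, 0.1953]
tool_rot: [[-0.999, -0.047, -0.001], [-0.047, 0.999, 0.0], [0.001, 0.0, -1.0]]
contact_force: [1.1, -0.2, -1.5]
width: 0.0469
grip_force: 0.0
```

```bash
cat > on.py <<'E'
from h import *
from scipy.optimize import least_squares
s=get_state(); p=np.array(s["position"]); print(s["time_s"],p.round(4),s["width"],np.round(s["contact_force"],1))
C=np.array([.5913,-.0453])
im,d,P=cloud("wrist"); hsv=cv2.cvtColor(im,cv2.COLOR_RGB2HSV).astype(int)
blue=(hsv[...,0]>95)&(hsv[...,0]<122)&(hsv[...,1]>60)
near=np.hypot(P[...,0]-C[0],P[...,1]-C[1])<.07
m=blue&(abs(P[...,2]-.108)<.01)&near; q=P[m]
A=np.c_[q[:,:2]-C,np.ones(len(q))]; k=np.linalg.lstsq(A,q[:,2],rcond=None)[0]; print("disc slope deg",np.degrees(k[:2]).round(2),"z",k[2].round(4),len(q))
c=C.copy()
for _ in range(3):
    a=np.degrees(np.arctan2(q[:,1]-c[1],q[:,0]-c[0])); rr=np.hypot(*(q[:,:2]-c).T)
    e=np.array([q[i][rr[i].argmax()] for i in (np.where((a//5)==b)[0] for b in range(-36,36)) if len(i)>5])
    e=e[np.hypot(*(e[:,:2]-c).T)>.045]
    f=least_squares(lambda t:np.hypot(e[:,0]-t[0],e[:,1]-t[1])-t[2],[*c,.0535],loss="soft_l1",f_scale=.001); c=f.x[:2]
print("lid disc",f.x.round(4),len(e))
t=P[near&(P[...,2]>.131)&(P[...,2]<.145)&(hsv[...,0]<25)&(hsv[...,1]>50)].astype(np.float32)
if len(t)>50:
    b=cv2.minAreaRect(t[:,:2]*1000); print("knob",np.median(t,0).round(4),b)
blk=P[(hsv[...,2]<70)&(P[...,2]>.075)&(P[...,2]<.105)&(P[...,0]>.63)&(P[...,0]<.70)&(abs(P[...,1]+.045)<.12)]
for sg in(1,-1):
    w=blk[(sg*(blk[:,1]+.045)>.062)&(blk[:,0]>.64)]
    if len(w)>10: print("sleeve",sg,len(w),np.median(w,0).round(4),np.percentile(w,3,0).round(4),np.percentile(w,97,0).round(4))
cv2.imwrite("pics/w7.png",im[:,:,::-1])
E
python3 on.py
```

```text
15.25 [ 0.5258 -0.0479  0.1953] 0.04691449335353547 [ 1.1 -0.2 -1.5]
disc slope deg [4.31 1.22] z 0.1084 7381
lid disc [ 0.5912 -0.0459  0.0549] 60
knob [ 0.589  -0.0455  0.1371] ((590.14599609375, -45.46875762939453), (26.21216583251953, 24.949275970458984), 2.617704391479492)
```

```bash
cat > tilt.py <<'E'
from h import *
C=np.array([.5913,-.0453])
im,d,P=cloud("wrist"); hsv=cv2.cvtColor(im,cv2.COLOR_RGB2HSV).astype(int)
blue=(hsv[...,0]>95)&(hsv[...,0]<122)&(hsv[...,1]>60); r=np.hypot(P[...,0]-C[0],P[...,1]-C[1])
q=P[blue&(abs(P[...,2]-.108)<.012)&(r<.05)]
for _ in range(3):
    A=np.c_[q[:,:2]-C,np.ones(len(q))]; k=np.linalg.lstsq(A,q[:,2],rcond=None)[0]; e=abs(A@k-q[:,2]); q=q[e<max(.0015,2*e.std())]
print("disc slope deg",np.degrees(k[:2]).round(2),"z",k[2].round(4),len(q))
E
python3 tilt.py
python3 - <<'E'
import cv2; a=cv2.imread("pics/w7.png"); cv2.imwrite("pics/w7c.png",cv2.resize(a[120:380,120:460],(680,520)))
E
```

```text
disc slope deg [3.84 1.23] z 0.1086 6497
```

View pics/w7c.png

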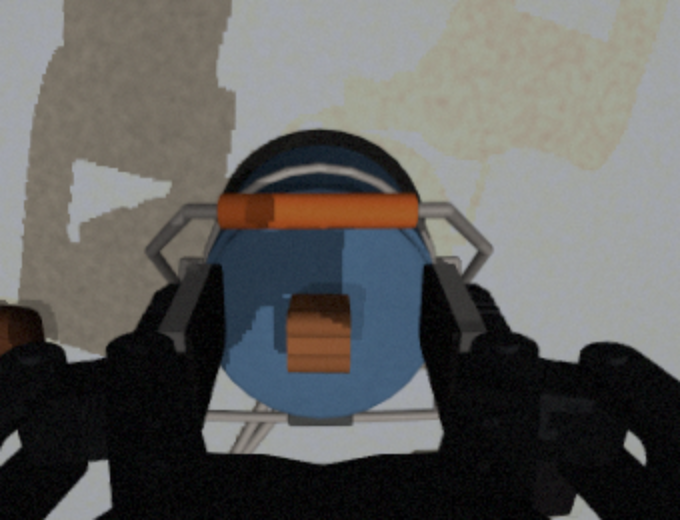

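The lid lies on the pot but is tilted about 4°, with its +x side up; the knob is at (320,345), the roller at (320,415) and the orange grip at (318,210). I'll press the +x side of the disc down with closed fingers.

```bash
python3 plan.py "0.628 -0.036 0.2 182.8 0 3 -1" "0.628 -0.036 0.115 182.8 0 3 -1"
```

```text
15.35 [ 0.5273 -0.048   0.195 ] F [-0.4  0.   0.1] w 0.0468271147815771
[-0.0337, 0.0024, 0.0097, 0.0, 0.0, -0.0, -1.0],
[-0.0337, 0.0024, 0.0097, 0.0, 0.0, -0.0, -1.0],
[-0.0337, 0.0024, 0.0097, 0.0, 0.0, -0.0, -1.0],
[-0.0, 0.0, 0.0283, -0.0, -0.0, -0.0, -1.0],
[-0.0, 0.0, 0.0283, -0.0, -0.0, 0.0, -1.0],
[-0.0, 0.0, 0.0283, -0.0, -0.0, -0.0, -1.0],
```

Request:
drive_tool --pt "-0.0337 0.0024 0.009 0 0 0 -1" --pt "-0.0337 0.0024 0.01 0 0 0 -1" --pt "-0.0337 0.0024 0.01 0 0 0 -1" --pt "0 0 0.03 0 0 0 -1" --pt "0 0 0.03 0 0 0 -1" --pt "0 0 0.025 0 0 0 -1" --pt "0 0 0.004 0 0 0 -1" --pt "0 0 0.002 0 0 0 -1"

```text
time_s: 16.35
position: [0.6273, -0.0359, 0.0765]
tool_rot: [[-0.999, -0.048, -0.005], [-0.048, 0.999, 0.0], [0.005, 0.001, -1.0]]
contact_force: [-9.7, 0.9, 17.0]
width: -0.0001
grip_force: 8.7
```

Request:
drive_tool --pt "0 0 0.001 0 0 0 -1" --pt "0 0 0.001 0 0 0 -1" --pt "0 0 0 0 0 0 -1"

```text
time_s: 16.73
position: [0.6274, -0.0359, 0.0765]
tool_rot: [[-0.999, -0.048, -0.004], [-0.048, 0.999, 0.0], [0.004, 0.0, -1.0]]
contact_force: [-9.9, 0.3, 18.5]
width: 0.0
grip_force: 9.4
```

Request:
drive_tool --pt "0 0 0.002 0 0 0 -1" --pt "0 0 0.002 0 0 0 -1" --pt "0 0 0.001 0 0 0 -1" --pt "0 0 0 0 0 0 -1"

```text
time_s: 17.23
position: [0.6275, -0.0359, 0.0761]
tool_rot: [[-0.999, -0.048, -0.005], [-0.048, 0.999, 0.0], [0.005, 0.0, -1.0]]
contact_force: [-19.1, 2.3, 36.7]
width: -0.0002
grip_force: 18.6
```

Request:
drive_tool --pt "0 0 -0.01 0 0 0 -1" --pt "0 0 -0.05 0 0 0 -1" --pt "0 0 -0.05 0 0 0 -1" --pt "0.05 0 -0.01 0 0 0 -1" --pt "0.05 0 0 0 0 0 -1" --pt "0 0 0 0 0 0 -1"

```text
time_s: 17.98
position: [0.5242, -0.0402, 0.186]
tool_rot: [[-0.999, -0.047, -0.005], [-0.047, 0.999, 0.001], [0.005, 0.001, -1.0]]
contact_force: [0.5, 0.2, -0.0]
width: -0.0002
grip_force: 0.0
```

```bash
python3 tilt.py; python3 on.py
```

```text
disc slope deg [2.54 0.11] z 0.1084 2856
18.025 [ 0.5268 -0.0406  0.1872] 9.227628239506538e-05 [-0.2  1.2 -0.3]
disc slope deg [3.62 0.03] z 0.1082 4152
lid disc [ 0.589  -0.045   0.0542] 40
sleeve -1 16 [ 0.6682 -0.1302  0.0917] [ 0.6662 -0.1344  0.0906] [ 0.6706 -0.1276  0.0929]
```

```bash
cat > tilt2.py <<'E'
from h import *
C=np.array([.5913,-.0453])
for n in("scene","side","wrist"):
    im,d,P=cloud(n); hsv=cv2.cvtColor(im,cv2.COLOR_RGB2HSV).astype(int)
    blue=(hsv[...,0]>95)&(hsv[...,0]<122)&(hsv[...,1]>60); r=np.hypot(P[...,0]-C[0],P[...,1]-C[1])
    q=P[blue&(abs(P[...,2]-.109)<.009)&(r<.049)]
    for _ in range(4):
        A=np.c_[q[:,:2]-C,np.ones(len(q))]; k=np.linalg.lstsq(A,q[:,2],rcond=None)[0]; e=abs(A@k-q[:,2]); q=q[e<max(.0015,2*e.std())]
    print(n,"slope",np.degrees(k[:2]).round(2),"z",k[2].round(4),len(q),"span",q.min(0).round(3),q.max(0).round(3))
    t=P[(abs(P[...,2])<.02)&(r<.22)&(hsv[...,1]<60)]; A=np.c_[t[:,:2]-C,np.ones(len(t))]; k=np.linalg.lstsq(A,t[:,2],rcond=None)[0]; print("   table",np.degrees(k[:2]).round(2),k[2].round(4))
E
python3 tilt2.py
```

```text
scene slope [2.52 0.01] z 0.1101 292 span [ 0.544 -0.094  0.107] [0.64  0.002 0.113]
   table [0.22 0.02] 0.0011
side slope [ 2.27 -0.48] z 0.1107 233 span [ 0.548 -0.093  0.108] [0.639 0.001 0.114]
   table [0.16 0.11] 0.0018
wrist slope [2.54 0.11] z 0.1084 3652 span [ 0.55  -0.094  0.105] [0.617 0.004 0.111]
   table [0.01 0.03] -0.0008
```

All three cameras agree on a tilt of about 2.4°, with the +x edge still about 4 mm high. The tool force pointed to -x both times, so the plug is hanging on the +x wall and my finger's friction stopped it sliding inwards. I'll press again while dragging towards -x.

Request:
drive_tool --pt "-0.05 0.002 0 0 0 0 -1" --pt "-0.052 0 0.01 0 0 0 -1" --pt "0 0 0.05 0 0 0 -1" --pt "0 0 0.045 0 0 0 -1" --pt "0 0 0.006 0 0 0 -1" --pt "0.001 0 0.002 0 0 0 -1" --pt "0.001 0 0.001 0 0 0 -1" --pt "0.002 0 0.001 0 0 0 -1"

```text
time_s: 19.23
position: [0.6271, -0.0345, 0.0757]
tool_rot: [[-0.999, -0.047, 0.004], [-0.047, 0.999, -0.001], [-0.003, -0.001, -1.0]]
contact_force: [0.0, 0.7, -0.4]
width: -0.0001
grip_force: 0.0
```

Request:
drive_tool --pt "0.002 0 0.001 0 0 0 -1" --pt "0.001 0 0 0 0 0 -1" --pt "0.001 0 0 0 0 0 -1" --pt "0 0 0 0 0 0 -1"

```text
time_s: 19.73
position: [0.6216, -0.0344, 0.0728]
tool_rot: [[-0.999, -0.047, -0.0], [-0.047, 0.999, -0.0], [0.0, -0.0, -1.0]]
contact_force: [-1.3, 0.7, 0.0]
width: 0.0
grip_force: 0.5
```

Request:
drive_tool --pt "0 0 0.001 0 0 0 -1" --pt "0 0 0.001 0 0 0 -1" --pt "0 0 0 0 0 0 -1"

```text
time_s: 20.1
position: [0.6216, -0.0344, 0.0727]
tool_rot: [[-0.999, -0.048, -0.001], [-0.048, 0.999, -0.0], [0.001, -0.0, -1.0]]
contact_force: [-4.6, 0.4, 9.2]
width: 0.0001
grip_force: 4.8
```

Request:
drive_tool --pt "0 0 0.002 0 0 0 -1" --pt "0 0 0 0 0 0 -1" --pt "0 0 -0.01 0 0 0 -1" --pt "0 0 -0.05 0 0 0 -1" --pt "0 0 -0.05 0 0 0 -1" --pt "0.05 0 -0.01 0 0 0 0.1" --pt "0.046 0 0 0 0 0 0.1" --pt "0 0 0 0 0 0 0.1"

```text
time_s: 21.1
position: [0.5223, -0.0385, 0.1873]
tool_rot: [[-0.999, -0.047, -0.003], [-0.047, 0.999, 0.001], [0.003, 0.001, -1.0]]
contact_force: [0.1, 0.0, -1.0]
width: 0.0464
grip_force: 0.0
```

```bash
python3 tilt2.py; python3 on.py; python3 plan.py "0.52 -0.05 0.22 182.8 0 1 0.1"
```

```text
scene slope [-0.25  0.09] z 0.1077 269 span [ 0.545 -0.092  0.106] [0.638 0.003 0.109]
   table [0.2  0.02] 0.001
side slope [-0.28  0.09] z 0.1082 244 span [ 0.548 -0.094  0.107] [0.639 0.001 0.11 ]
   table [0.17 0.09] 0.0017
wrist slope [-0.01  0.02] z 0.1061 5672 span [ 0.551 -0.087  0.105] [0.64  0.004 0.108]
   table [0.07 0.03] -0.0007
21.25 [ 0.527  -0.0391  0.189 ] 0.04679425198675787 [ 0.5  0.4 -0. ]
disc slope deg [ 0.36 -0.14] z 0.1059 6705
lid disc [ 0.5884 -0.0451  0.054 ] 57
knob [ 0.5874 -0.0459  0.1347] ((588.2136840820312, -46.174442291259766), (26.75081443786621, 25.223276138305664), 2.8474557399749756)
sleeve 1 42 [0.6567 0.0261 0.0911] [0.6541 0.0241 0.0855] [0.6624 0.0293 0.0927]
21.3 [ 0.5273 -0.0391  0.1891] F [0.3 0.1 0.5] w 0.04708414666457377
[0.0078, -0.0105, 0.0031, -0.0, 0.1, -0.1, 0.1],
```

The lid is now flat (slope ≤0.3° in all three views, disc z≈0.107), its knob turned 2.8° like the bar, and its centre at (0.5885, -0.0455) in the robot/wrist frame. I take that as the canister centre. Next is the bail's left sleeve, expected at about (0.657, 0.045, 0.088).

```bash
python3 plan.py "0.6574 0.045 0.18 92.8 0 9 0.1"
```

```text
21.3 [ 0.5273 -0.0391  0.1891] F [0.3 0.1 0.5] w 0.04708414666457377
[-0.0149, 0.0086, 0.0048, 0.0, 0.0, 10.0, 0.1],
[-0.0131, 0.0111, 0.0048, 0.0, 0.0, 10.0, 0.1],
[-0.011, 0.0132, 0.0048, 0.0, 0.0, 10.0, 0.1],
[-0.0086, 0.0149, 0.0048, 0.0, 0.0, 10.0, 0.1],
[-0.0058, 0.0162, 0.0048, 0.0, 0.0, 10.0, 0.1],
[-0.0029, 0.017, 0.0048, 0.0, 0.0, 10.0, 0.1],
[0.0, 0.0172, 0.0048, 0.0, 0.0, 10.0, 0.1],
[0.003, 0.0169, 0.0048, 0.0, 0.0, 10.0, 0.1],
[0.0059, 0.0162, 0.0048, 0.0, 0.0, 10.0, 0.1],
```

Request:
drive_tool --pt "-0.0149 0.0086 0.005 0 0 10 0.1" --pt "-0.0131 0.0111 0.005 0 0 10 0.1" --pt "-0.011 0.0132 0.005 0 0 10 0.1" --pt "-0.0086 0.0149 0.005 0 0 10 0.1" --pt "-0.0058 0.0162 0.005 0 0 10 0.1" --pt "-0.0029 0.017 0.005 0 0 10 0.1" --pt "0 0.0172 0.005 0 0 10 0.1" --pt "0.003 0.0169 0.004 0 0 10 0.1"

```text
time_s: 22.3
position: [0.6433, 0.0362, 0.149]
tool_rot: [[-0.215, 0.977, 0.0], [0.977, 0.215, 0.0], [-0.0, 0.0, -1.0]]
contact_force: [1.1, 0.1, -0.2]
width: 0.0471
grip_force: 0.0
```

Request:
drive_tool --pt "0.0059 0.0162 0.004 0 0 10 0.1" --pt "0 0 0 0 0 0 0.1" --pt "0 0 0 0 0 0 0.1"

```text
time_s: 22.68
position: [0.6561, 0.0449, 0.1453]
tool_rot: [[-0.05, 0.999, -0.001], [0.999, 0.05, -0.0], [-0.0, -0.001, -1.0]]
contact_force: [-0.0, -0.3, 0.3]
width: 0.0467
grip_force: 0.0
```

```bash
python3 - <<'E'
from h import *
im,d,P=cloud("wrist"); hsv=cv2.cvtColor(im,cv2.COLOR_RGB2HSV).astype(int)
m=(hsv[...,2]<70)&(P[...,2]>.078)&(P[...,2]<.105)&(abs(P[...,0]-.658)<.03)&(P[...,1]>.01)&(P[...,1]<.08)
q=P[m]; print(len(q),q.mean(0).round(4),np.percentile(q,2,0).round(4),np.percentile(q,98,0).round(4))
if len(q)>20:
    c=np.cov(q[:,:2].T); w,v=np.linalg.eigh(c); print("axis deg",np.degrees(np.arctan2(v[1,1],v[0,1])))
cv2.imwrite("pics/w8.png",im[:,:,::-1])
E
python3 plan.py "0.6574 0.045 0.12 92.8 0 2 0.1" "0.6574 0.045 0.069 92.8 0 2 0.1"
```

```text
668 [0.6579 0.0424 0.091 ] [0.6458 0.0187 0.083 ] [0.6634 0.06   0.0934]
axis deg 85.47366871983506
22.725 [0.6559 0.0447 0.1455] F [-1.  0.  0.] w 0.04696898595971586
[0.0001, 0.0008, 0.0297, -0.0, 0.0, 0.0, 0.1],
[0.0001, 0.0008, 0.0297, -0.0, 0.0, 0.0, 0.1],
[0.0, 0.0, 0.0255, -0.0, 0.0, -0.0, 0.1],
[0.0, 0.0, 0.0255, -0.0, 0.0, -0.0, 0.1],
```

View pics/w8.png

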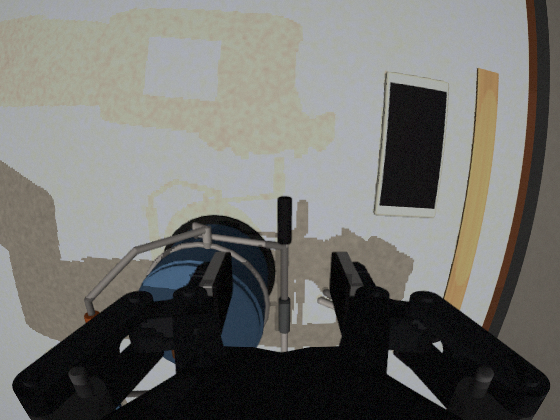

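The wrist view shows the black left sleeve at (285,220), midway between the fingers, measured at (0.658, 0.042, 0.09). That is as expected, so I descend and pinch it.

Request:
drive_tool --pt "0 0.001 0.03 0 0 0 0.1" --pt "0 0.001 0.03 0 0 0 0.1" --pt "0 0 0.03 0 0 0 0.1" --pt "0 0 0.02 0 0 0 0.1" --pt "0 0 0 0 0 0 -1" --pt "0 0 0 0 0 0 -1" --pt "0 0 0 0 0 0 -1" --pt "0 0 0 0 0 0 -1"

```text
time_s: 23.72
position: [0.6588, 0.045, 0.037]
tool_rot: [[-0.048, 0.999, 0.002], [0.999, 0.048, -0.0], [-0.0, 0.002, -1.0]]
contact_force: [-0.4, -0.9, 1.0]
width: 0.0089
grip_force: 58.6
```

```bash
cat > arc.py <<'E'
# arc rows about the eye, in tool axes (yaw 92.8: tool x = canister y, tool y = canister x, tool z = down)
from h import *
import sys
s=get_state(); print(s["time_s"],np.round(s["position"],4),"w",s["width"],"F",np.round(s["contact_force"],1))
th=np.radians([70,62,54,46,38,30,24,18,13,10.5,8,6,4.3,2.8])
r=np.array([82]*8+[82.2,82.8,83,82.8,82.2,80.8])/1000
x=-.004+r*np.sin(th); z=.060+r*np.cos(th)
for i in range(1,len(th)): print([0,round(x[i]-x[i-1],4),round(z[i-1]-z[i],4),0,0,0,-1],"x,z mm",(1e3*x[i]).round(1),(1e3*z[i]).round(1))
E
python3 arc.py
```

```text
23.725 [0.6588 0.045  0.037 ] w 0.00888348999418397 F [-0.4 -0.9  1. ]
[0, np.float64(-0.0047), np.float64(-0.0105), 0, 0, 0, -1] x,z mm 68.4 98.5
[0, np.float64(-0.0061), np.float64(-0.0097), 0, 0, 0, -1] x,z mm 62.3 108.2
[0, np.float64(-0.0074), np.float64(-0.0088), 0, 0, 0, -1] x,z mm 55.0 117.0
[0, np.float64(-0.0085), np.float64(-0.0077), 0, 0, 0, -1] x,z mm 46.5 124.6
[0, np.float64(-0.0095), np.float64(-0.0064), 0, 0, 0, -1] x,z mm 37.0 131.0
[0, np.float64(-0.0076), np.float64(-0.0039), 0, 0, 0, -1] x,z mm 29.4 134.9
[0, np.float64(-0.008), np.float64(-0.0031), 0, 0, 0, -1] x,z mm 21.3 138.0
[0, np.float64(-0.0068), np.float64(-0.0021), 0, 0, 0, -1] x,z mm 14.5 140.1
[0, np.float64(-0.0034), np.float64(-0.0013), 0, 0, 0, -1] x,z mm 11.1 141.4
[0, np.float64(-0.0035), np.float64(-0.0008), 0, 0, 0, -1] x,z mm 7.6 142.2
[0, np.float64(-0.0029), np.float64(-0.0002), 0, 0, 0, -1] x,z mm 4.7 142.3
[0, np.float64(-0.0025), np.float64(0.0004), 0, 0, 0, -1] x,z mm 2.2 142.0
[0, np.float64(-0.0022), np.float64(0.0013), 0, 0, 0, -1] x,z mm -0.1 140.7
```

The sleeve is gripped (58 N). Now I swing the bail along its arc.

Request:
drive_tool --pt "0 -0.0047 -0.0105 0 0 0 -1" --pt "0 -0.0061 -0.0097 0 0 0 -1" --pt "0 -0.0074 -0.0088 0 0 0 -1" --pt "0 -0.0085 -0.0077 0 0 0 -1" --pt "0 -0.0095 -0.0064 0 0 0 -1" --pt "0 -0.0076 -0.0039 0 0 0 -1" --pt "0 -0.008 -0.0031 0 0 0 -1" --pt "0 0 0 0 0 0 -1"

```text
time_s: 24.72
position: [0.6055, 0.0425, 0.0858]
tool_rot: [[-0.047, 0.999, -0.0], [0.999, 0.047, -0.0], [-0.0, -0.0, -1.0]]
contact_force: [1.8, -2.5, 1.7]
width: 0.0087
grip_force: 58.8
```

Request:
drive_tool --pt "0 -0.0068 -0.0021 0 0 0 -1" --pt "0 -0.0034 -0.0013 0 0 0 -1" --pt "0 -0.0035 -0.0008 0 0 0 -1" --pt "0 -0.003 -0.0002 0 0 0 -1" --pt "0 -0.0025 0.0004 0 0 0 -1" --pt "0 -0.0022 0.001 0 0 0 -1" --pt "0 0 0 0 0 0 -1"

```text
time_s: 25.6
position: [0.5846, 0.0415, 0.0888]
tool_rot: [[-0.047, 0.999, -0.0], [0.999, 0.047, -0.0], [-0.0, -0.0, -1.0]]
contact_force: [0.1, -3.8, 4.1]
width: 0.0088
grip_force: 59.0
```

Request:
drive_tool --pt "0 0 0 0 0 0 -0.4" --pt "0 0 0 0 0 0 -0.4" --pt "0 0 0 0 0 0 -0.4" --pt "0 0 -0.03 0 0 0 -0.4" --pt "0 0 -0.05 0 0 0 -0.4" --pt "0.04 0 -0.03 0 0 0 -0.4" --pt "0.04 0 0 0 0 0 -0.4" --pt "0 0 0 0 0 0 -0.4"

```text
time_s: 26.6
position: [0.5807, 0.1242, 0.1992]
tool_rot: [[-0.051, 0.999, 0.001], [0.999, 0.051, 0.001], [0.001, 0.001, -1.0]]
contact_force: [0.1, -0.1, -0.2]
width: 0.0257
grip_force: 0.0
```

```bash
cat > bar.py <<'E'
from h import *
C=np.array([.5887,-.0455]); a=np.radians(2.8); ex=np.array([np.cos(a),np.sin(a)]); ey=np.array([-ex[1],ex[0]])
s=get_state(); print(s["time_s"],np.round(s["position"],4))
for n in("scene","side","wrist"):
    im,d,P=cloud(n); hsv=cv2.cvtColor(im,cv2.COLOR_RGB2HSV).astype(int); H,S,V=hsv[...,0],hsv[...,1],hsv[...,2]
    D=P[...,:2]-C; X=D@ex; Y=D@ey; Z=P[...,2]
    m=(abs(X)<.04)&(abs(Y)<.11)&(abs(Y)>.016)&(Z>.115)&(Z<.155)&~((H<25)&(S>100))&~((H>95)&(H<122)&(S>60))&(np.hypot(P[...,0]-s["position"][0],P[...,1]-s["position"][1])>.045)
    print(n,"bar pts",m.sum(),*( [np.median(X[m&k]*1e3).round(1),np.percentile(Z[m&k]*1e3,80).round(1)] for k in (Y>.0,Y<0) if (m&k).sum()>5))
    b=(H>95)&(H<122)&(S>60)&(abs(Z-.109)<.009)&(np.hypot(X,Y)<.049); q=np.c_[X[b],Y[b],np.ones(b.sum())]; k=np.linalg.lstsq(q,Z[b],rcond=None)[0]; print("   lid slope",np.degrees(k[:2]).round(2),k[2].round(4),b.sum())
    o=(H<16)&(S>170)&(V>100)&(X<-.02)&(Z>.015)&(np.hypot(X,Y)<.16); 
    if o.sum()>5: print("   grip X,Y,Z",np.median(X[o]).round(4),((Y[o].min()+Y[o].max())/2).round(4),np.median(Z[o]).round(4))
    if n=="scene": cv2.imwrite("pics/s9.png",cv2.resize(im[150:290,190:380],(760,560),interpolation=cv2.INTER_CUBIC)[:,:,::-1])
E
python3 bar.py
```

```text
26.6 [0.5807 0.1242 0.1992]
scene bar pts 216 [np.float64(2.4), np.float64(145.0)] [np.float64(3.0), np.float64(144.7)]
   lid slope [0.32 0.17] 0.1077 418
   grip X,Y,Z -0.0687 0.0027 0.1497
side bar pts 123 [np.float64(0.1), np.float64(146.3)] [np.float64(-0.5), np.float64(146.3)]
   lid slope [ 0.15 -0.07] 0.1084 404
   grip X,Y,Z -0.072 0.0438 0.1516
wrist bar pts 539 [np.float64(-0.2), np.float64(144.3)]
   lid slope [0.   0.24] 0.1058 1436
```

View pics/s9.png

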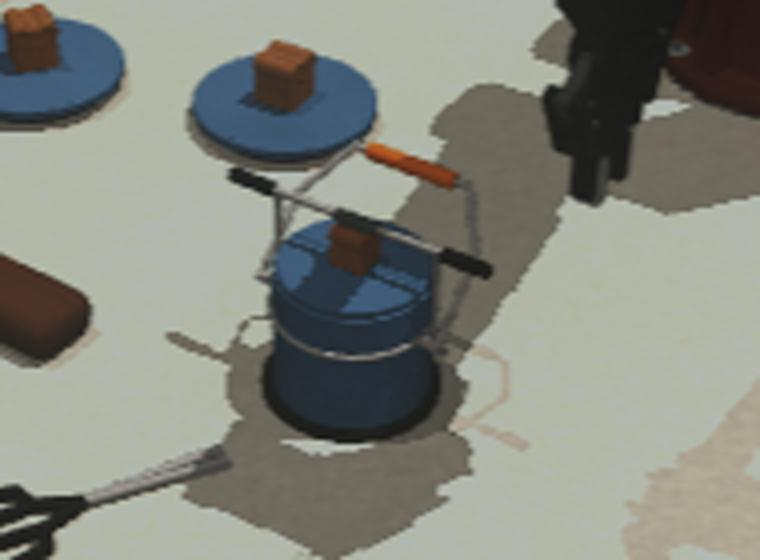

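The scene crop shows the bar lying in the knob groove at (355,220), the lid flat, and the lever still up with the orange grip at (410,165). It has moved only about 0.12 rad. Next I close the fingers and go above the grip.

```bash
cat > lev.py <<'E'
from plan import *
C=np.array([.5887,-.0455,0]); a=np.radians(2.8); ex=np.array([np.cos(a),np.sin(a),0]); Z=np.array([0,0,1.])
s=get_state(); p=np.array(s["position"]); r=R.from_matrix(np.reshape(s["tool_rot"],(3,3))); p=p-r.apply(OFF); print(s["time_s"],p.round(4),np.round(s["contact_force"],1))
def go(q,g,n,jaw=-1):
    global p,r
    sl=Slerp([0,1],R.concatenate([r,g])); p0=p
    for i in range(1,n+1):
        pn=p0+(q-p0)*i/n; rn=sl(i/n); t=r.inv().apply(pn+rn.apply(OFF)-p-r.apply(OFF)); w=(r.inv()*rn).as_rotvec(degrees=True)
        print(json.dumps([*np.round(t,4).tolist(),*np.round(w,1).tolist(),jaw])); p,r=pn,rn
import json
def pose(th,up=0):
    al=np.radians(np.clip((5-th)/27,0,1)*20); th=np.radians(th)
    zt=np.sin(al)*ex-np.cos(al)*Z
    q=C+(.008-.110*np.cos(th))*ex+(.070+.110*np.sin(th))*Z-(.0065+up)*zt
    return q, rot(92.8)*R.from_euler('x',-al)
if len(sys.argv)==1:
    g=pose(43,.06); go(g[0],g[1],4); g=pose(43,.008); go(g[0],g[1],2)
else:
    for th in map(float,sys.argv[1:]): g=pose(th,-.002); go(g[0],g[1],1)
E
python3 lev.py
```

```text
26.75 [0.5805 0.1211 0.2319] [ 0.7  0.1 -0.1]
[-0.0417, -0.018, 0.0051, -0.0, 0.0, -0.0, -1]
[-0.0417, -0.018, 0.0051, -0.0, 0.0, -0.0, -1]
[-0.0417, -0.0181, 0.0051, -0.0, 0.0, -0.0, -1]
[-0.0417, -0.0181, 0.0051, -0.0, 0.0, -0.0, -1]
[-0.0, -0.0, 0.026, 0.0, -0.0, -0.0, -1]
[-0.0, -0.0, 0.026, 0.0, -0.0, -0.0, -1]
```

Request:
drive_tool --pt "-0.0417 -0.018 0.005 0 0 0 -1" --pt "-0.0417 -0.018 0.005 0 0 0 -1" --pt "-0.0417 -0.018 0.005 0 0 0 -1" --pt "-0.0417 -0.018 0.005 0 0 0 -1" --pt "0 0 0.026 0 0 0 -1" --pt "0 0 0.026 0 0 0 -1" --pt "0 0 0 0 0 0 -1"

```text
time_s: 27.62
position: [0.514, -0.0491, 0.1238]
tool_rot: [[-0.045, 0.999, -0.007], [0.999, 0.045, 0.001], [0.002, -0.007, -1.0]]
contact_force: [0.5, -0.3, 0.6]
width: -0.0001
grip_force: 0.0
```

```bash
python3 lev.py 42 38 34 30 26 22 18 14 10 6 2 -2 -6 -10 -14 -18 -22
```

```text
27.625 [ 0.5142 -0.0491  0.1578] [ 0.5 -0.3  0.6]
[-0.0001, 0.0011, 0.0097, -0.4, -0.1, -0.2, -1]
[-0.0, -0.0049, 0.0059, -0.0, -0.0, -0.0, -1]
[0.0, -0.0045, 0.0062, 0.0, 0.0, 0.0, -1]
[-0.0, -0.0041, 0.0065, 0.0, 0.0, 0.0, -1]
[-0.0, -0.0036, 0.0068, 0.0, 0.0, 0.0, -1]
[-0.0, -0.0031, 0.007, 0.0, 0.0, 0.0, -1]
[0.0, -0.0026, 0.0072, 0.0, 0.0, 0.0, -1]
[-0.0, -0.0021, 0.0074, 0.0, 0.0, 0.0, -1]
[-0.0, -0.0016, 0.0075, 0.0, 0.0, 0.0, -1]
[-0.0, -0.0011, 0.0076, 0.0, 0.0, 0.0, -1]
[0.0, 0.0006, 0.0076, -2.2, 0.0, -0.0, -1]
[-0.0, 0.0012, 0.0076, -3.0, -0.0, -0.0, -1]
[0.0, 0.0014, 0.0076, -3.0, -0.0, 0.0, -1]
[0.0, 0.0015, 0.0076, -3.0, 0.0, -0.0, -1]
[0.0, 0.0016, 0.0076, -3.0, 0.0, 0.0, -1]
[0.0, 0.0018, 0.0076, -3.0, 0.0, -0.0, -1]
[-0.0, 0.0019, 0.0076, -3.0, 0.0, -0.0, -1]
```

Request:
drive_tool --pt "0 0.001 0.0097 0 0 0 -1" --pt "0 -0.0049 0.0059 0 0 0 -1" --pt "0 -0.0045 0.0062 0 0 0 -1" --pt "0 -0.0041 0.0065 0 0 0 -1" --pt "0 -0.0036 0.0068 0 0 0 -1" --pt "0 -0.0031 0.007 0 0 0 -1" --pt "0 -0.0026 0.0072 0 0 0 -1" --pt "0 -0.0021 0.0074 0 0 0 -1"

```text
time_s: 28.62
position: [0.4929, -0.0495, 0.0694]
tool_rot: [[-0.047, 0.999, -0.0], [0.999, 0.047, 0.0], [0.0, 0.0, -1.0]]
contact_force: [-0.5, 0.6, 0.8]
width: 0.0002
grip_force: 0.6
```

```bash
python3 bar.py
```

```text
28.625 [ 0.4929 -0.0495  0.0694]
scene bar pts 200 [np.float64(2.4), np.float64(144.9)] [np.float64(2.8), np.float64(144.6)]
   lid slope [-0.14 -0.01] 0.1077 428
   grip X,Y,Z -0.0936 0.0016 0.1026
side bar pts 114 [np.float64(0.2), np.float64(145.4)] [np.float64(-0.3), np.float64(145.7)]
   lid slope [ 0.07 -0.34] 0.1082 411
   grip X,Y,Z -0.0981 -0.0003 0.1031
wrist bar pts 4115 [np.float64(-2.3), np.float64(143.2)] [np.float64(-1.7), np.float64(141.7)]
   lid slope [0.01 0.02] 0.1061 12315
   grip X,Y,Z -0.0974 0.0223 0.1006
```

The lever follows (grip now at z≈0.10) and the bar stays in its groove, so I continue down.

Request:
drive_tool --pt "0 -0.0016 0.0075 0 0 0 -1" --pt "0 -0.0011 0.0076 0 0 0 -1" --pt "0 0.0006 0.0076 -2.2 0 0 -1" --pt "0 0.0012 0.0076 -3 0 0 -1" --pt "0 0.0014 0.0076 -3 0 0 -1" --pt "0 0.0015 0.0076 -3 0 0 -1" --pt "0 0.0016 0.0076 -3 0 0 -1" --pt "0 0.0018 0.0076 -3 0 0 -1"

```text
time_s: 29.78
position: [0.5036, -0.0491, 0.0104]
tool_rot: [[-0.047, 0.954, 0.297], [0.999, 0.045, 0.014], [-0.0, 0.297, -0.955]]
contact_force: [0.4, -0.4, -0.5]
width: 0.0001
grip_force: 0.0
```

Request:
drive_tool --pt "0 0.0019 0.0076 -3 0 0 -1" --pt "0 0 0.002 0 0 0 -1" --pt "0 0 0 0 0 0 -1"

```text
time_s: 30.15
position: [0.507, -0.0487, 0.0022]
tool_rot: [[-0.048, 0.939, 0.341], [0.999, 0.045, 0.017], [0.001, 0.342, -0.94]]
contact_force: [-10.6, -1.1, 13.4]
width: -0.0001
grip_force: 7.5
```

```bash
python3 bar.py
```

```text
30.15 [ 0.507  -0.0487  0.0022]
scene bar pts 202 [np.float64(4.8), np.float64(144.7)] [np.float64(5.7), np.float64(144.7)]
   lid slope [ 0.03 -0.03] 0.1077 429
   grip X,Y,Z -0.0888 0.0263 0.0342
side bar pts 110 [np.float64(2.3), np.float64(145.9)] [np.float64(2.1), np.float64(146.0)]
   lid slope [-0.09 -0.23] 0.1083 406
   grip X,Y,Z -0.0944 -0.0245 0.0355
wrist bar pts 1049 [np.float64(0.6), np.float64(140.1)]
   lid slope [0.   0.03] 0.1061 7658
   grip X,Y,Z -0.0945 0.0224 0.0327
```

The grip is at its stop (centre z≈0.028) with 13 N on the tool. I back off and check.

Request:
drive_tool --pt "0 0 -0.01 0 0 0 -1" --pt "0 -0.01 -0.04 0 0 0 -1" --pt "0 -0.02 -0.05 0 0 0 -1" --pt "0 -0.03 -0.05 5 0 0 -1" --pt "0 -0.03 -0.05 10 0 0 -1" --pt "0 0 0 0 0 0 -1"

```text
time_s: 31.05
position: [0.3618, -0.0575, 0.1681]
tool_rot: [[-0.047, 0.994, 0.099], [0.999, 0.047, -0.0], [-0.005, 0.099, -0.995]]
contact_force: [0.7, 0.3, 0.3]
width: 0.0003
grip_force: 0.0
```

```bash
python3 bar.py
python3 - <<'E'
from h import *
C=np.array([.5887,-.0455]); a=np.radians(2.8); ex=np.array([np.cos(a),np.sin(a)]); ey=np.array([-ex[1],ex[0]])
for n in("scene","side"):
    im,d,P=cloud(n); hsv=cv2.cvtColor(im,cv2.COLOR_RGB2HSV).astype(int); H,S,V=hsv[...,0],hsv[...,1],hsv[...,2]
    D=P[...,:2]-C; X=D@ex*1e3; Y=D@ey*1e3; Z=P[...,2]*1e3
    top=(Z>137)&(Z<150)&(abs(X)<25)&(abs(Y)<105)&~((H<25)&(S>90))&(abs(Y)>20)
    print(n,"bar top X",np.median(X[top]).round(1),top.sum(),"fit",np.polyfit(Y[top],X[top],1).round(4))
    k=(Z>128)&(Z<139)&(H<25)&(S>90)&(abs(X)<30)&(abs(Y)<25); print("   knob X",np.percentile(X[k],[2,98]).round(1),"Y",np.percentile(Y[k],[2,98]).round(1))
    b=(H>95)&(H<122)&(S>60)&(abs(Z-108)<4)&(np.hypot(X,Y)<65); print("   disc X",np.percentile(X[b],[.5,99.5]).round(1),"Y",np.percentile(Y[b],[.5,99.5]).round(1))
    if n=="scene": cv2.imwrite("pics/s10.png",cv2.resize(im[150:290,190:380],(760,560),interpolation=cv2.INTER_CUBIC)[:,:,::-1])
E
```

```text
31.05 [ 0.3618 -0.0575  0.1681]
scene bar pts 204 [np.float64(4.9), np.float64(145.1)] [np.float64(5.3), np.float64(144.8)]
   lid slope [0.26 0.07] 0.1076 418
   grip X,Y,Z -0.089 0.0264 0.0343
side bar pts 110 [np.float64(2.3), np.float64(145.9)] [np.float64(2.4), np.float64(146.1)]
   lid slope [-0.12 -0.08] 0.1084 407
wrist bar pts 1471 [np.float64(-0.2), np.float64(142.9)] [np.float64(0.3), np.float64(142.6)]
   lid slope [-0.03  0.04] 0.106 3674
   grip X,Y,Z -0.0952 0.0001 0.0329
scene bar top X 4.6 171 fit [-8.0000e-04  4.5112e+00]
   knob X [ 3.2 16.6] Y [-11.9  13.4]
   disc X [-48.  55.] Y [-49.7  52.6]
side bar top X 2.4 118 fit [6.0000e-04 2.7943e+00]
   knob X [-11.8   0.3] Y [-15.9   8.5]
   disc X [-50.4  49.8] Y [-55.7  45.1]
```

View pics/s10.png

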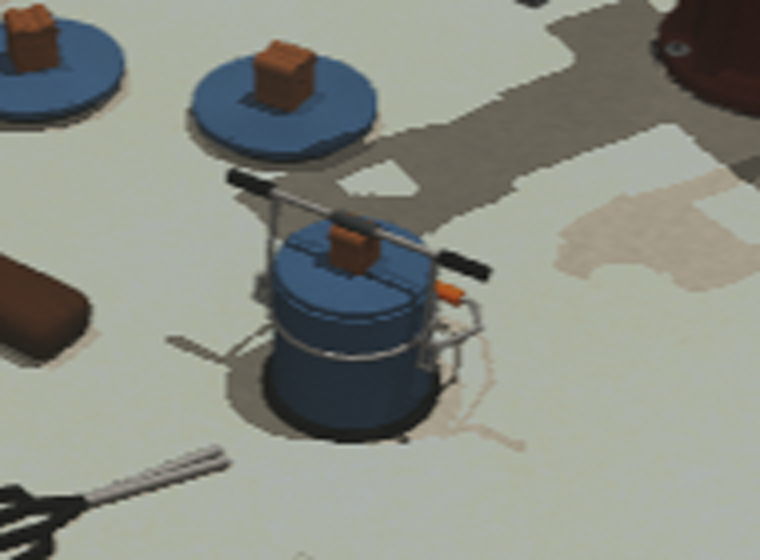

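The lever stays down at its stop, with the orange grip at (450,293) behind the pot. The bar lies in the groove at (355,220), 1–2 mm from its centre. The lid is flat and the arm is clear, so I hand in.

```bash
python3 -c "
from workcell import *
print(sign_off())"
```

```text
the job is handed in; nothing more can be done
None
```

The job is handed in, with no verdict returned: my last measurements show the red spool in the canister, the lid flat, the bail's bar in the knob's groove, the lever down at its stop, and the arm clear.

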